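# Turn the spares drawer round and bar it shut

### The job

Somebody pushed the little spares drawer into its bay in the case tongue-first, so its plain end sticks out. Draw it right out, turn it end for end keeping it level so that the bushings stay put, and slide it back gently, without ramming, until it is fully home with its pull tongue facing out; then lay the keeper bar across the two brackets in front of the drawer, grip uppermost, and leave everything released. Leave the pivot rod, the awl and the decking clip where they lie.

Things in the scene. Friction and masses are not known exactly. Their poses are not given: they have to be found in the camera images.
- case: Low pine pigeonhole case, 130 mm deep (x), 186 wide (y), 44.5 high, fixed to the shelf. Origin: centre of its underside. Its front looks along its own -x (roughly to the robot's left, world +y), front face at x = -65 mm. The middle one of its three open bays holds the drawer. A steel bracket stands out 30 mm from the front of each outer upright (y = +84 and -84 mm, each 14 mm wide).
- mouth (a point): Centre of the drawer bay's mouth (case frame: -65, 0, 3 mm; axes as the case). The bay is a sleeve open only at the front: 120 mm deep to its back board, 59 mm wide, square-edged; the drawer slides on two flat brass runners, their tops 3 mm above the shelf and level with this point, the bay's ceiling 33.5 mm above them.
- drawer: Open-topped pine drawer holding bronze bushings, about 0.32 kg: body 120 mm long (x), 56 wide (y), 30 high. Origin: centre of the body's underside. A wooden pull tongue stands out from the middle of its -x end; the +x end is plain. At the start it is in the bay the wrong way round, its plain end standing 35 to 55 mm proud. It fits with 1.5 mm to spare each side and 3.5 mm above the runners.
- pull (a point): Middle of the free end of the drawer's pull tongue (drawer frame: -94, 0, 9.5 mm). The tongue is 34 mm long, 14 mm wide (y), 15 mm high (2 to 17 mm above the underside). With the drawer home the right way round its plain end meets the back board, a firm stop, the body's tongue end is flush with the case's front and this point is 34 mm in front of the mouth.
- keeper: Ash keeper bar lying loose on the shelf, beyond the case's mouth: 190 mm long (x), 18 wide (y), 16 high, with a hand grip on the middle of its top, 46 mm long (x), 16 wide (y), from 16 to 48 mm above the underside. Origin: centre of its underside. 0.09 kg. Either end may go to either bracket.
- keeper_mid (a point): Middle of the keeper bar's 190 x 18 x 16 mm section, 8 mm above its underside (without the grip). Axes as the bar.
- seat_left (a point): Centre of the flat seat of the bracket on the case's +y side (case frame: -80, 84, 24 mm; axes as the case). The bracket is an open-topped U: its slot is 24 mm wide (case x -92 to -68 mm), its front lip rises 14 mm above the seat. The bar drops in from above and passes 4 mm over the tongue of a drawer that is home.
- seat_right (a point): The same on the case's -y side (case frame: -80, -84, 24 mm).
- pivot_rod: Bystander: blue aluminium pivot rod, 12 mm thick, 184 mm long along x, with flat drilled ends 18 mm wide. Origin: centre of its underside.
- awl: Bystander: stubby steel awl with an ash handle, 143 mm long along x, 32 mm thick. Origin: underside, below the ferrule.
- decking_clip: Bystander: black polymer decking clip, 85 x 32 x 28 mm. Origin: centre of its underside.
Mind the look-alikes: they are no part of the job. What is shaped like the keeper but blue is not meant. Leave any turquoise look-alike of the drawer alone.

How it is judged:
By the outcome, as a careful person would: the job done as asked, in the order asked, and still so for the second after the job is handed in, with the robot touching nothing.
It also fails if it takes over 64 s, if anything falls off the work surface, if the arm or the gripper's body presses on something with over 40 N, if the wrist force passes 120 N, or if a joint passes its speed limit or range.

### The arm

A 6-joint arm with a two-finger parallel gripper is mounted at the origin on the work surface. World frame = base frame: x ahead of the robot, y to its left, z up, the work surface at z = 0. Lengths are in m, angles in rad, forces in N, time in s.
With the tool pointing down it reaches from about 0.275 to 0.825 m from the base axis. Payload 4.9 kg.
Tool frame: the origin (TCP) lies at the very end of the fingers, on their centre line; the grasp point (between the pads) lies robot.grasp_offset behind it (robot.grasp_offset is the distance from the TCP to the grasp point, in m); y points along the fingers, x is the direction in which the jaws open and shut, and the axes are right-handed (so a half turn about y gives the same grasp; the last joint's range is limited). The gripper opens to 85 mm and grips with 20 to 120 N. Pads are 22 mm wide; open, the fingers measure 114 mm over their backs; the gripper's body (76 mm by 85 mm) begins 54 mm behind the grasp point. The pads swing forward as they close: fully open they stand 13 mm farther back than shut.
Start: joints at [1.181, 0.326, -0.193, 1.052, 0, 1.437], TCP at [0.139, 0.532, 0.231] pointing down, gripper open.
Joint ranges: [-2.65, 2.65], [-0.97, 1.79], [-1.3, 1.35], [-1.93, 2.1], [-1.47, 1.37], [-3.14, 3.14]. Speed limits (rad/s): [2.57, 2.57, 3.14, 3.14, 3.14, 3.14].

### API

Orientations are given as a rotation vector (axis times angle).
In Python, from station import robot gives the robot as it stands.
- The arm moves only by the tool apply_moves, never from a script. Its argument "targets" is one flat list of numbers, 7 for each row, row after row: the turn, a rotation vector about the tool's x, y, z in rad, then the shift along the tool's x, y, z in m, then the finger opening in m, from 0 to 0.0854. A call has 1 to 8 rows; each row shifts and turns the commanded pose from where the row before left it, along the tool's axes as they then stand; what a row does not reach is not made up. A row lasts 1/8 s, in which the tool goes at most 62.5 mm and 10.7 degrees, less where a joint would pass 70% of its speed; a pose out of reach is approached as far as the arm can. A call with a gripper value outside its range is refused whole. The fingers move at their own pace and stop on an object; "newtons" is the grip in N (left out, the last holds). Time passes only in rows, so rows that do not move let the fingers close. It gives the time, the measured TCP pose, the force and the opening at its end, in the units of the state.
- robot.read_state(): the state, without advancing time (a new reading comes with each control period).
- robot.snapshot(name): name is "scene" or "top"; returns a dict with "image" (384x512x3 uint8, red, green, blue), "z_map" (384x512 float32, m along the optical axis (not along the pixel's ray), 0 where there is no reading), "fovy" (degrees; the focal length in pixels is half the picture's height over the tangent of half this angle, whatever the lens; pixels are square), "cx", "cy" (the principal point, pixels), "D" ([k1, k2, p1, p2, k3] as OpenCV has them; the pictures are not rectified), "R" (3x3) and "t" (3): a world point X has camera coordinates R X + t. Camera axes: x right, y down, z forward; pixel columns grow to the right and rows downward; lengths in m; the calibration is good to about 2 mm. A picture is of the moment at which its call begins.
- robot.close_job(): hands the job in, once; it reports no verdict.
Trained networks look in the newest picture that a camera, given by its name, has taken for a name from the list of things; names that differ only in an ending like _2 or _b are one class to them, and where a whole thing is asked for, a point or a joint stands for the part that bears it (a point fixed in the world has none). Each returns a list of dicts, best first, with "p" (0 to 1); they miss things now and then, are a little off and sometimes report something else, mostly with a low value. They report only what shows in the picture. A call takes as long as a camera call. They do not tell look-alikes from the thing itself.
- robot.find_in(camera, thing): "box" ([left, top, width, height] in pixels, round what is visible of it).
- robot.landmark_of(camera, thing): "pixel" ([column, row] in pixels: a listed point, or the origin of a listed thing).
The state is a dict: "time_s": time; "joint_positions": joint angles; "qd": joint speeds; "effort": joint torques, N m; "ee_pos": TCP position; "tcp_rot": TCP orientation; "wrist_force": force on the tool from outside, world axes, zero at the start; "wrist_torque": the same for the moment, N m; "finger_gap": finger opening in m.
Only numpy, scipy, OpenCV 4.12 (cv2) and the standard library are available. Lean on these libraries where they do the work, as an engineer would, in place of code of your own. Each camera call takes 0.05 s, during which the arm holds its last target.

## Working session

There is one attempt and no reset: what is moved stays moved. The work goes in short steps, Python scripts to look and compute and a tool call to move; the robot and the scene stay as the last step left them, time stands still between calls to the robot, and variables do not carry over. Pictures are saved under pics/ and viewed, and the job is handed in when it is done.

Besides the shell and the picture viewer there is one more tool, called by a JSON object that holds its "api" and its "payload". apply_moves: Moves the arm, as the interface text tells. Its arguments: {"type":"object","properties":{"targets":{"type":"array","items":{"type":"number"}},"newtons":{"type":"number"}},"required":["targets"]}

```bash
ls; mkdir -p pics; cat > h.py <<'E'
import numpy as np, cv2
from station import robot
def cam(s):
    f=s["image"].shape[0]/2/np.tan(np.radians(s["fovy"])/2)
    K=np.array([[f,0,s["cx"]],[0,f,s["cy"]],[0,0,1]]); return K,np.array(s["D"],float),np.array(s["R"]),np.array(s["t"])
def px2w_z(s,px,z):
    K,D,R,t=cam(s); u=cv2.undistortPoints(np.array([[px]],float),K,D)[0,0]
    d=R.T@np.array([u[0],u[1],1]); o=-R.T@t; return o+d*(z-o[2])/d[2]
def cloud(s):
    K,D,R,t=cam(s); H,W=s["z_map"].shape
    g=np.stack(np.meshgrid(np.arange(W),np.arange(H)),-1).reshape(-1,1,2).astype(float)
    u=cv2.undistortPoints(g,K,D)[:,0]; z=s["z_map"].reshape(-1,1)
    P=(np.hstack([u,np.ones((len(u),1))])*z-t)@R
    P[z[:,0]==0]=np.nan
    return P.reshape(H,W,3)
def w2px(s,X):
    K,D,R,t=cam(s); return cv2.projectPoints(np.array(X,float).reshape(-1,1,3),cv2.Rodrigues(R)[0],t,K,D)[0][:,0]
def save(s,n,k=1.5,crop=None):
    im=s["image"][:,:,::-1]
    if crop: l,t,w,h=crop; im=im[t:t+h,l:l+w]
    cv2.imwrite("pics/"+n,cv2.resize(im,None,fx=k,fy=k,interpolation=cv2.INTER_CUBIC))
E
python3 - <<'E'
from h import *
for c in ("scene","top"):
    s=robot.snapshot(c); save(s,c+"0.png"); np.save(c+"0.npy",s,allow_pickle=True)
    for n in ("case","mouth","drawer","pull","keeper","keeper_mid","seat_left","seat_right","pivot_rod","awl","decking_clip"):
        b=robot.find_in(c,n); l=robot.landmark_of(c,n)
        print(c,n,[(np.round(q["box"]).tolist(),round(q["p"],2)) for q in b][:3],[(np.round(q["pixel"],1).tolist(),round(q["p"],2)) for q in l][:3])
st=robot.read_state(); print(st); print(robot.grasp_offset)
E
```

```text
pics
scene case [([165.0, 192.0, 73.0, 64.0], 0.97), ([216.0, 200.0, 21.0, 18.0], 0.44)] [([198.8, 224.1], 0.96), ([214.8, 216.2], 0.16)]
scene mouth [([167.0, 188.0, 71.0, 65.0], 0.65)] [([218.9, 218.7], 0.72), ([313.5, 174.9], 0.68)]
scene drawer [([119.0, 258.0, 48.0, 36.0], 0.88), ([215.0, 201.0, 20.0, 17.0], 0.7)] [([145.6, 278.9], 0.91), ([216.9, 217.8], 0.67)]
scene pull [([213.0, 199.0, 21.0, 19.0], 0.77), ([114.0, 258.0, 57.0, 35.0], 0.57)] [([115.5, 262.7], 0.73), ([236.6, 227.2], 0.44)]
scene keeper [([297.0, 160.0, 39.0, 27.0], 0.73), ([358.0, 167.0, 20.0, 39.0], 0.62)] [([365.9, 187.2], 0.81), ([245.7, 275.0], 0.72), ([317.9, 177.7], 0.55)]
scene keeper_mid [([294.0, 161.0, 40.0, 30.0], 0.91), ([361.0, 166.0, 18.0, 41.0], 0.66)] [([311.6, 175.2], 0.84), ([368.7, 186.6], 0.68)]
scene seat_left [([168.0, 187.0, 72.0, 71.0], 0.78), ([289.0, 132.0, 28.0, 30.0], 0.69)] [([233.6, 225.6], 0.83)]
scene seat_right [([165.0, 190.0, 73.0, 67.0], 0.69)] [([206.9, 193.0], 0.66)]
scene pivot_rod [] [([304.2, 147.5], 0.72), ([326.1, 217.6], 0.7)]
scene awl [([224.0, 270.0, 41.0, 13.0],
[... 1213 characters left out ...]
7.0], 0.6)] [([212.9, 143.1], 0.71)]
{'time_s': 2.3, 'joint_positions': array([ 1.18083465e+00,  3.26200005e-01, -1.92585314e-01,  1.05200447e+00,
       -1.13351664e-05,  1.43662243e+00]), 'qd': array([-0.00033006, -0.00010267, -0.00096367,  0.00022873,  0.00012616,
       -0.00082541]), 'effort': array([-1.13883641e-03, -4.43319762e+01,  2.62752807e+01,  1.10787609e-03,
       -8.34911839e-05,  9.92573234e-06]), 'ee_pos': array([0.13914129, 0.53213217, 0.23128642]), 'tcp_rot': array([-1.31940963, -1.0187394 ,  1.01872051]), 'wrist_force': array([-0.15087853, -0.22576697, -0.93858967]), 'wrist_torque': array([ 0.01857791,  0.0348367 , -0.01431968]), 'finger_gap': 0.08585977414050583}
0.0187
```

View pics/scene0.png

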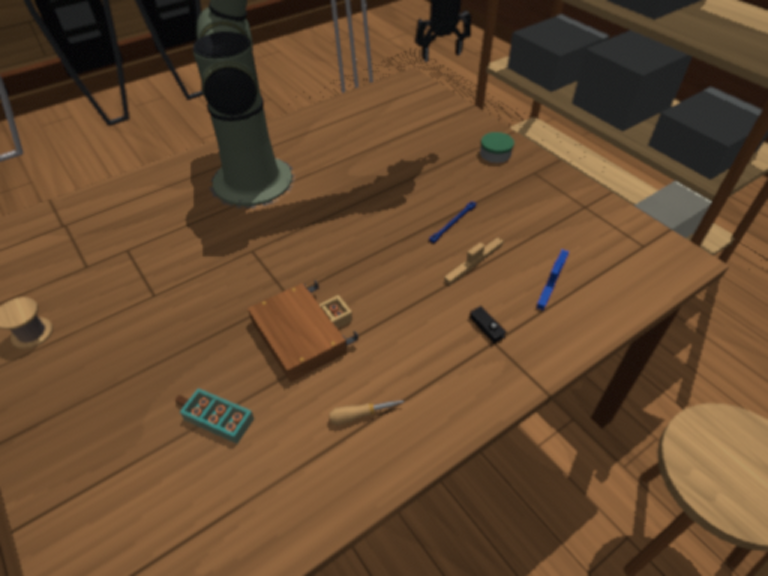

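View pics/top0.png

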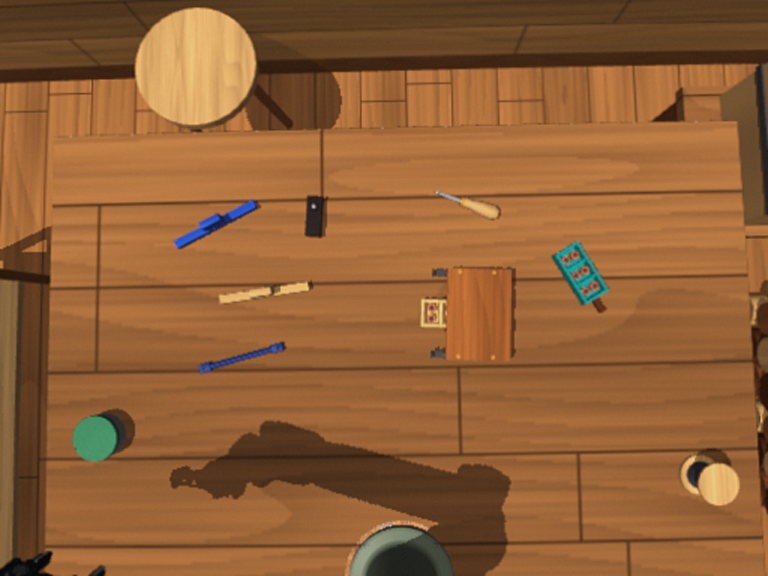

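The scene camera (in its own pixels) and top view show: the case at top (314,210) with a pine drawer stub standing out of it to the left at (288,208). The pine keeper is at (177,195), with a blue look-alike at (143,149). The turquoise drawer look-alike is at (389,181), and the rod (161,238), awl (312,137) and clip (210,144) are bystanders.

```bash
python3 - <<'E'
from h import *
import json
for c in ("top","scene"):
    s=np.load(c+"0.npy",allow_pickle=True).item(); P=cloud(s)
    print(c,"cam at",-s["R"].T@s["t"])
    im=s["image"].astype(int)
    tz=P[...,2]
    # regions
    if c=="top": boxes=dict(case=(278,170,75,75),keeper=(135,183,85,28),blue=(110,128,70,40),rod=(125,225,75,28),awl=(285,122,60,30),clip=(198,125,25,40),turq=(365,155,45,58))
    else: boxes=dict(case=(160,185,85,75),keeper=(290,155,50,36))
    for n,(l,t,w,h) in boxes.items():
        Q=P[t:t+h,l:l+w].reshape(-1,3); Q=Q[np.isfinite(Q).all(1)]
        if n=="case": sl={"casetop":(0.040,0.05),"mid":(0.02,0.038)}
        elif n=="keeper": sl={"bar":(.011,.022),"grip":(.042,.054),"all":(.009,.06)}
        else: sl={"all":(.006,.06)}
        for k,(a,b) in sl.items():
            q=Q[(Q[:,2]>a)&(Q[:,2]<b)]
            if len(q)<4: print(n,k,len(q)); continue
            r=cv2.minAreaRect((q[:,:2]*1000).astype(np.float32))
            print(n,k,len(q),np.round(r[0],1),np.round(r[1],1),round(r[2],1),"z med",np.median(q[:,2]).round(4), "mean",(q.mean(0)*1000).round(1))
    # table z
    print("table z",np.nanmedian(P[250:300,250:300,2]) if c=="top" else np.nanmedian(P[240:260,260:300,2]))
s=np.load("top0.npy",allow_pickle=True).item()
save(s,"crop_case.png",8,(270,165,90,70)); save(s,"crop_keep.png",8,(130,175,95,40))
for n,px,z in (("seatL",(289.9,185.4),.024),("seatR",(289.5,235.1),.024),("mouth",(299,211.5),.003)): print(n,px2w_z(s,px,z))
E
```

```text
top cam at [ 0.52561869 -0.00704881  1.12800243]
case casetop 2565 [ 539.5 -151.8] [160.7 186.1] 88.1 z med 0.0438 mean [ 538.6 -166.6   44. ]
case mid 279 [ 549.6 -117.1] [134.2 214.1] 67.1 z med 0.0271 mean [542.7 -80.6  27.9]
keeper bar 258 [593.2 278.1] [ 18.3 191. ] 7.4 z med 0.0155 mean [593.2 275.8  15.6]
keeper grip 78 [593.5 277.6] [16.  44.6] 8.2 z med 0.0469 mean [593.3 277.1  47.1]
keeper all 360 [593.2 278.1] [ 18.3 191. ] 7.4 z med 0.0164 mean [593.  275.7  23. ]
blue all 427 [740.7 377.3] [175.4 108.3] 85.9 z med 0.0161 mean [741.6 379.9  22.1]
rod all 245 [459.  328.7] [ 76.2 180.4] 3.1 z med 0.0109 mean [457.1 329.7  10.8]
awl all 265 [ 778.8 -155.5] [140.3  40.7] 68.6 z med 0.0246 mean [ 765.9 -170.1   24. ]
clip all 276 [753.3 170.6] [32.5 83.8] 86.1 z med 0.0207 mean [752.1 170.1  20.9]
turq all 753 [ 597.6 -389.4] [165.9  74.3] 29.2 z med 0.0213 mean [ 615.2 -387.7   20.9]
table z -0.0007746898613682611
scene cam at [ 1.22727676 -0.42810718  0.94228548]
case casetop 2080 [ 538.2 -151.3] [159.1 191. ] 87.5 z med 0.0457 mean [ 543.7 -167.3   45.7]
case mid 480 [ 540.6 -140.5] [182.4 187.4] 87.4 z med 0.0282 mean [ 571.3 -121.8   29. ]
keeper bar 216 [577.1 285.5] [155.1 166.3] 60.2 z med 0.0169 mean [586.7 271.5  16.7]
keeper grip 58 [593.2 275.3] [17.5 49.2] 10.6 z med 0.0487 mean [594.7 275.8  48.4]
keeper all 329 [576.6 285.8] [155.1 167.3] 60.2 z med 0.0181 mean [589.  272.   23.9]
table z 0.0013684469737692195
seatL [ 0.61541631 -0.08249027  0.024     ]
seatR [ 0.46164866 -0.07748407  0.024     ]
mouth [ 0.53391168 -0.11058048  0.003     ]
```

```bash
python3 - <<'E'
import cv2
a=cv2.imread("pics/crop_case.png"); print(a.shape)
E
```

```text
(560, 720, 3)
```

View pics/crop_case.png

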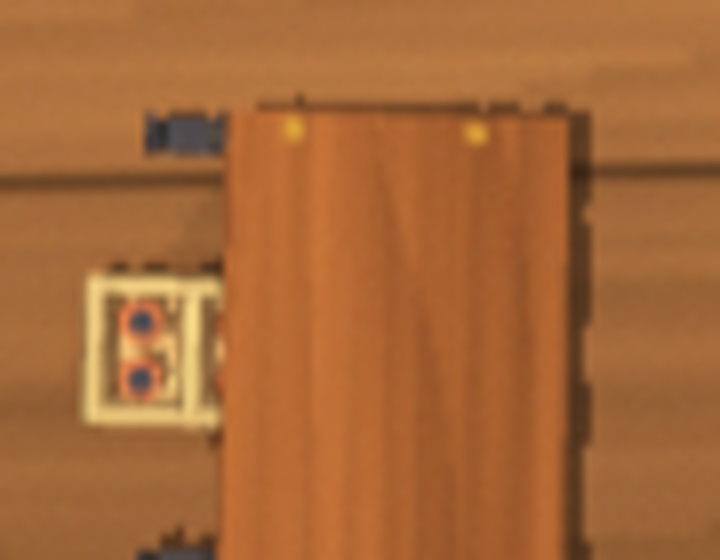

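View pics/crop_keep.png

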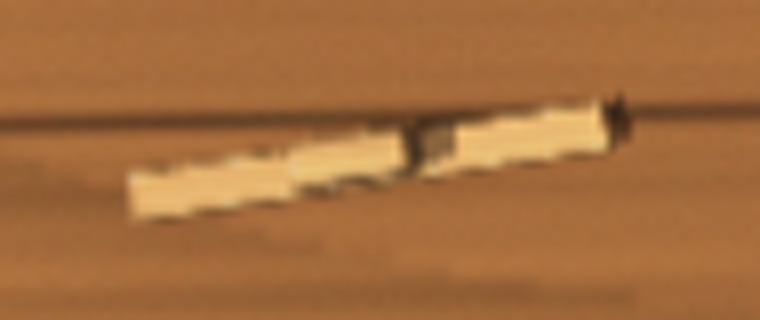

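```bash
python3 - <<'E'
from h import *
from scipy.spatial.transform import Rotation as Ro
R0=Ro.from_rotvec([-1.31940963,-1.0187394,1.01872051]).as_matrix(); print("tool axes cols\n",R0.round(3))
s=np.load("top0.npy",allow_pickle=True).item(); P=cloud(s)
K=cam(s)[0]; print("f",K[0,0])
# depth corner independent: color edges of case top; mask by height
Z=P[...,2]
m=((Z>.0395)&(Z<.05)).astype(np.uint8); m[:, :276]=0
l,t,w,h=(272,170,80,80)
for r in range(176,246,3): 
    c=np.where(m[r,272:352])[0]+272
    print(r,(c.min(),c.max(),len(c)) if len(c) else None, (P[r,c.min(),:2]*1000).round(0) if len(c) else '', Z[r,278:300:2].round(3)*1000)
E
```

```text
tool axes cols
 [[ 0.253  0.    -0.967]
 [ 0.967  0.     0.253]
 [ 0.    -1.    -0.   ]]
f 355.3384534043333
176 None  [ 3. -1. -1.  1. -1. -4. -2. -1. -6. nan  0.]
179 (np.int64(298), np.int64(322), 25) [ 633. -106.] [-1. -4.  2. -1. -4.  1. -2. -3.  2. -3. 44.]
182 (np.int64(297), np.int64(340), 43) [ 624. -103.] [ 2. -4. -0. -1.  1. 34. 25. 19. 21. 26. 43.]
185 (np.int64(298), np.int64(340), 42) [ 615. -106.] [-1. -2. -7. -4.  2. -2. -4. -2.  0. -0. 43.]
188 (np.int64(298), np.int64(340), 42) [ 605. -106.] [-4. -0. -2. -4. -3.  1. -3. -2. -2. -5. 43.]
191 (np.int64(298), np.int64(340), 43) [ 596. -106.] [ 3. -3.  2. -1. -0. -1. -0. -3. -1.  1. 43.]
194 (np.int64(298), np.int64(340), 43) [ 587. -105.] [-2. -0. -1. -5. -1. -1. -0.  2.  0. -2. 41.]
197 (np.int64(298), np.int64(339), 40) [ 578. -105.] [ 7. -2.  2.  1.  1.  1. -2. -6. -2.  1. 44.]
200 (np.int64(298), np.int64(340), 43) [ 569. -105.] [-0.  3. 33. 32. 34. 28. 32. 33. 32. 34. 43.]
203 (np.int64(298), np.int64(340), 42) [ 559. -104.] [-1. 11. 33. 13. 27. 24.  9.  6. 29.  6. 44.]
206 (np.int64(298), np.int64(340), 42) [ 550
[... 547 characters left out ...]
.]
224 (np.int64(297), np.int64(340), 44) [ 496. -100.] [-1. -2. -3.  2. -5. -1. -1. -1.  0.  1. 41.]
227 (np.int64(297), np.int64(340), 44) [ 487. -100.] [ 4. -2. -1. -2.  1.  0. -1.  1.  5. -2. 43.]
230 (np.int64(297), np.int64(340), 44) [478. -99.] [ 2.  0.  1. -4. -2. -6.  1.  3.  3. -2. 44.]
233 (np.int64(297), np.int64(339), 40) [469. -99.] [ 0. -3.  1. -0. -1. -1. -3. -0. -1. -1. 43.]
236 (np.int64(296), np.int64(339), 44) [460. -96.] [-1. -1. -0. -2. -1. 23. 24. 24. 21. 42. 47.]
239 (np.int64(297), np.int64(339), 42) [451. -99.] [-3.  1. -2. -0.  2.  1. -2.  4. -4. -0. 41.]
242 None  [-5.  1. -0. -5.  4. -0.  1.  3.  1. -2. -2.]
245 None  [ 3.  0. -1. -6.  0. -2.  0. -2. -3. -5. -1.]
```

```bash
cat > fit.py <<'E'
from h import *
from scipy.optimize import minimize
from scipy.ndimage import map_coordinates, gaussian_filter
def score(s,im,poly,edges,d=1.3,n=60):
    # poly: world 3D pts, edges: idx pairs ; contrast between in and out
    tot=0
    for a,b in edges:
        u=np.linspace(.04,.96,n)[:,None]; p=w2px(s,poly[a]*(1-u)+poly[b]*u)
        t=p[-1]-p[0]; t=t/np.linalg.norm(t); nn=np.array([-t[1],t[0]])
        A=p+nn*d;B=p-nn*d
        va=np.stack([map_coordinates(im[...,k],[A[:,1],A[:,0]],order=1) for k in range(3)],-1)
        vb=np.stack([map_coordinates(im[...,k],[B[:,1],B[:,0]],order=1) for k in range(3)],-1)
        tot+=np.linalg.norm((va-vb).mean(0))
    return tot
def rect(x,y,th,L,W,z,ox=0,oy=0):
    c,s_=np.cos(th),np.sin(th)
    return np.array([[x+c*a-s_*b,y+s_*a+c*b,z] for a,b in ((ox-L/2,oy-W/2),(ox+L/2,oy-W/2),(ox+L/2,oy+W/2),(ox-L/2,oy+W/2))])
def fit(s,x0,L,W,z,edges=((0,1),(1,2),(2,3),(3,0)),sp=(.006,.006,.03)):
    im=s["image"].astype(float); best=None
    f=lambda v:-score(s,im,rect(*v,L,W,z),edges)
    for dx in (-.003,0,.003):
        for dy in (-.003,0,.003):
            v0=np.array(x0)+[dx,dy,0]
            sim=np.array([v0,v0+[sp[0],0,0],v0+[0,sp[1],0],v0+[0,0,sp[2]]])
            r=minimize(f,v0,method="Nelder-Mead",options=dict(initial_simplex=sim,xatol=1e-5,fatol=1e-3))
            if best is None or r.fun<best.fun: best=r
    return best
E
python3 - <<'E'
from fit import *
for c in ("top","scene"):
    s=np.load(c+"0.npy",allow_pickle=True).item()
    # case frame: x axis ~ world -y
    r=fit(s,(.539,-.167,-np.pi/2-.03),.130,.186,.0445); print(c,"case",r.x.round(4),np.degrees(r.x[2]).round(2),r.fun)
    x,y,th=r.x; R=np.array([[np.cos(th),-np.sin(th)],[np.sin(th),np.cos(th)]])
    print(" mouth",(R@[-.065,0]+[x,y]).round(4),"seats",(R@[-.08,.084]+[x,y]).round(4),(R@[-.08,-.084]+[x,y]).round(4))
    # drawer proud: plain end edge + sides; model rect length 45 unknown: fit for proud lengths
    for pr in (.036,.04,.044,.048,.052):
        im=s["image"].astype(float)
        def f(v):
            # v: lateral, dtheta ; proud fixed
            P=rect(x,y,th,pr,.056,.033,ox=-.065-pr/2,oy=v[0]); return -score(s,im,P,((0,1),(2,3),(3,0)))
        b=min((minimize(f,[o],method="Nelder-Mead") for o in (-.003,0,.003)),key=lambda q:q.fun); print("  proud",pr,b.x,b.fun)
    k=fit(s,(.5932,.2781,np.pi/2+np.radians(7.4)),.190,.018,.016); print(c,"keeper",k.x.round(4),np.degrees(k.x[2]).round(2),k.fun)
E
```

```text
top case [ 0.5373 -0.1667 -1.6218] -92.92 -233.0179206001704
 mouth [ 0.5406 -0.1018] seats [ 0.6253 -0.0911] [ 0.4575 -0.0825]
  proud 0.036 [0.00197051] -318.28366381818404
  proud 0.04 [0.00194727] -323.608387898274
  proud 0.044 [0.00192969] -400.41182604521003
  proud 0.048 [0.00194922] -288.05234331818207
  proud 0.052 [0.0019375] -410.51304522527874
top keeper [0.5946 0.2776 1.6968] 97.22 -530.1659006863943
scene case [ 0.5377 -0.1656 -1.6197] -92.8 -204.79386243156304
 mouth [ 0.5409 -0.1006] seats [ 0.6255 -0.0898] [ 0.4577 -0.0816]
  proud 0.036 [0.00413438] -142.81153856301054
  proud 0.04 [0.00398906] -149.2956179939229
  proud 0.044 [0.00403125] -216.05520048146437
  proud 0.048 [0.00409687] -180.80505139600535
  proud 0.052 [-0.00117188] -176.10772522886893
scene keeper [0.5925 0.2794 1.7183] 98.45 -264.5609072733262
```

Candidates before the first reach:
- **Drawer:** the pine stub in the bay at top (288,208), not the turquoise one at (389,181).
- **Keeper:** the pine bar at (177,195), not the blue one at (143,149).

The close crops confirm both choices. I'll turn the tool square to the case first.

{"api": "apply_moves", "payload": {"targets": [0,0.1706,0,0,0,0,0.0854,0,0.1706,0,0,0,0,0.0854,0,0.1706,0,0,0,0,0.0854,0,0.1706,0,0,0,0,0.0854,0,0.1706,0,0,0,0,0.0854,0,0.1706,0,0,0,0,0.0854,0,0.1706,0,0,0,0,0.0854,0,0.1706,0,0,0,0,0.0854]}}

```text
time_s: 3.3
ee_pos: [0.1392, 0.5322, 0.2313]
tcp_rot: [-1.57, 0.044, -0.044]
wrist_force: [-0.1, -0.3, -0.2]
finger_gap: 0.0853
```

{"api": "apply_moves", "payload": {"targets": [0,0,0,0.036,0,-0.0487,0.0854,0,0,0,0.036,0,-0.0487,0.0854,0,0,0,0.036,0,-0.0487,0.0854,0,0,0,0.036,0,-0.0487,0.0854,0,0,0,0.036,0,-0.0487,0.0854,0,0,0,0.036,0,-0.0487,0.0854,0,0,0,0.036,0,-0.0487,0.0854,0,0,0,0.036,0,-0.0487,0.0854]}}

```text
time_s: 4.3
ee_pos: [0.4085, 0.1269, 0.2317]
tcp_rot: [-1.57, 0.038, -0.04]
wrist_force: [1.0, 1.3, 0.2]
finger_gap: 0.0852
```

```bash
cat > nav.py <<'E'
from h import *
from scipy.spatial.transform import Rotation as Ro
TH=np.radians(-92.86); CX,CY=.5375,-.1662
OUT=-np.array([np.cos(TH),np.sin(TH)]); LEFT=np.array([-np.sin(TH),np.cos(TH)])
MOUTH=np.array([CX,CY])+.065*OUT
def st():
    s=robot.read_state(); R=Ro.from_rotvec(s["tcp_rot"]).as_matrix(); p=np.array(s["ee_pos"])
    yaw=np.degrees(np.arctan2(R[1,0],R[0,0]))
    d=p[:2]-MOUTH
    print("t",round(s["time_s"],2),"tcp",p.round(4),"yaw",yaw.round(2),"tilt",np.degrees(np.arccos(-R[2,1])).round(2),"gap",round(s["finger_gap"],4),"mouthframe out/left mm",(1000*d@OUT).round(1),(1000*d@LEFT).round(1),"F",np.round(s["wrist_force"],1),"T",np.round(s["wrist_torque"],2),"q",np.round(s["joint_positions"],2))
    return s,R,p
def to(xyz):
    s,R,p=st(); print("tool delta",(R.T@(np.array(xyz)-p)).round(4))
def mp(out,left,z): return np.r_[MOUTH+out*OUT+left*LEFT,z]
E
python3 -c "
from nav import *
print(MOUTH,mp(.027,.001,.1)); to(mp(.027,.001,.1))"
```

```text
[ 0.54074322 -0.10128096] [ 0.54308916 -0.07436449  0.1       ]
t 4.3 tcp [0.4085 0.1269 0.2317] yaw -2.86 tilt 0.07 gap 0.0852 mouthframe out/left mm 221.3 -143.5 F [1.  1.3 0.2] T [ 0.04 -0.03 -0.02] q [ 0.13  0.1  -0.49  0.99  0.    1.75]
tool delta [ 0.1444  0.1317 -0.1944]
```

{"api": "apply_moves", "payload": {"targets": [0,0,0,0.0361,0.015,-0.0486,0.0854,0,0,0,0.0361,0.015,-0.0486,0.0854,0,0,0,0.0361,0.015,-0.0486,0.0854,0,0,0,0.0361,0.015,-0.0486,0.0854,0,0,0,0,0.03,0,0.0854,0,0,0,0,0.02,0,0.0854,0,0,0,0,0,0,0.0854]}}

```text
time_s: 5.18
ee_pos: [0.5406, -0.0725, 0.1197]
tcp_rot: [-1.57, 0.042, -0.037]
wrist_force: [0.3, 0.7, -0.3]
finger_gap: 0.0851
```

```bash
python3 -c "
from nav import *
to(mp(.027,.001,.005))
s=robot.snapshot('top'); save(s,'t1.png',7,(265,170,100,75)); s=robot.snapshot('scene'); save(s,'s1.png',6,(155,160,110,95))"
```

```text
t 5.17 tcp [ 0.5406 -0.0725  0.1197] yaw -2.88 tilt 0.21 gap 0.0851 mouthframe out/left mm 28.7 -1.6 F [ 0.3  0.7 -0.3] T [ 0.01  0.02 -0.04] q [-0.27  0.42 -0.36  0.79  0.    1.35]
tool delta [ 0.003   0.1147 -0.0018]
```

View pics/s1.png

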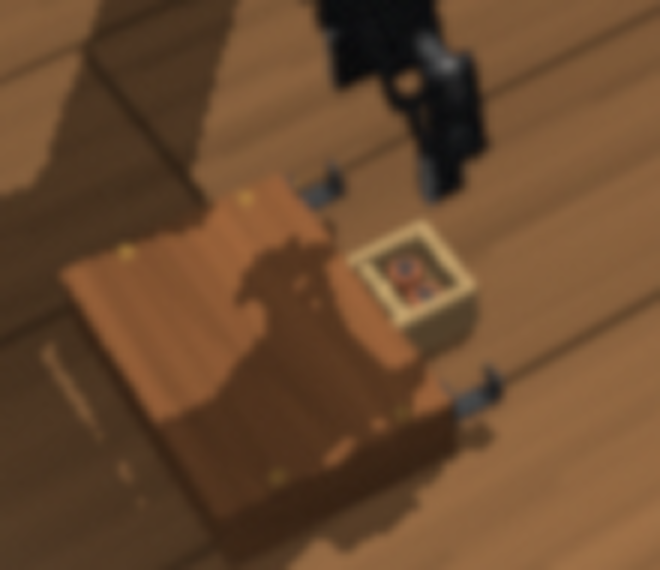

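View pics/t1.png

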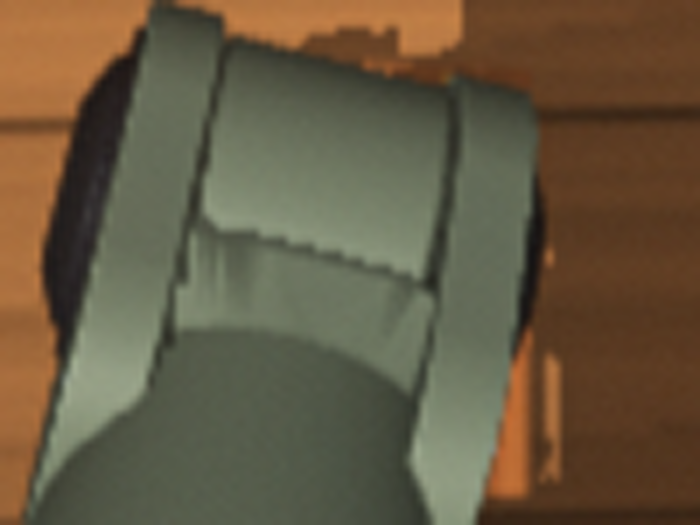

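The scene view shows the drawer stub at crop (415,285) below the open gripper, and nothing lies in the descent path. Going down.

{"api": "apply_moves", "payload": {"targets": [0,0,0,0.003,0.04,-0.001,0.0854,0,0,0,0,0.035,0,0.0854,0,0,0,0,0.02,0,0.0854,0,0,0,0,0.013,0,0.0854,0,0,0,0,0.0055,0,0.0854,0,0,0,0,0,0,0.0854]}}

```text
time_s: 6.02
ee_pos: [0.5454, -0.0739, 0.0083]
tcp_rot: [-1.571, 0.038, -0.04]
wrist_force: [0.0, 0.1, 0.6]
finger_gap: 0.0854
```

```bash
python3 -c "
from nav import *
to(mp(.027,.001,.006))
s=robot.snapshot('scene'); save(s,'s2.png',6,(155,160,110,95))"
```

```text
t 6.03 tcp [ 0.5454 -0.0739  0.0083] yaw -2.84 tilt 0.05 gap 0.0854 mouthframe out/left mm 27.6 3.3 F [0.  0.1 0.6] T [ 0.04 -0.02 -0.02] q [-0.27  0.57 -0.45  0.54 -0.    1.35]
tool delta [-0.0023  0.0023 -0.0006]
```

View pics/s2.png

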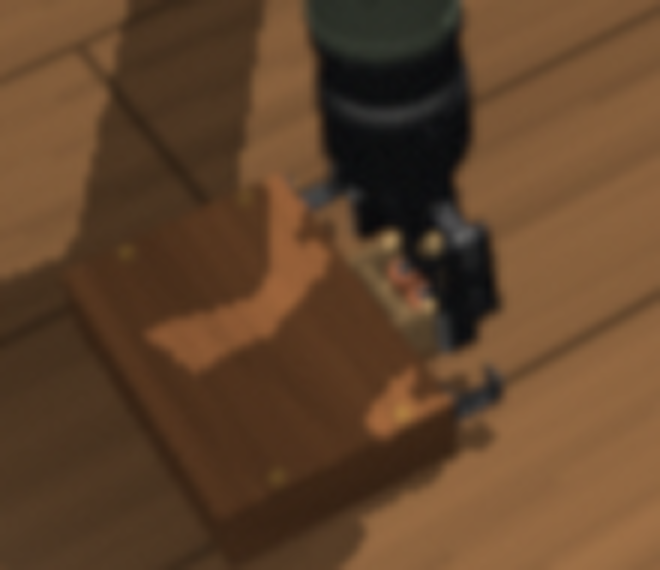

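{"api": "apply_moves", "payload": {"targets": [0,0,0,-0.0013,0.001,0,0.07,0,0,0,0,0,0,0.05,0,0,0,0,0,0,0.05,0,0,0,0,0,0,0.05], "newtons": 30}}

```text
time_s: 6.58
ee_pos: [0.5437, -0.0738, 0.0073]
tcp_rot: [-1.571, 0.039, -0.039]
wrist_force: [-1.6, 0.9, 6.6]
finger_gap: 0.0554
```

```bash
python3 -c "
from nav import *
st()"
```

```text
t 6.58 tcp [ 0.5437 -0.0738  0.0073] yaw -2.86 tilt 0.02 gap 0.0554 mouthframe out/left mm 27.6 1.6 F [-1.6  0.9  6.6] T [ 0.03  0.35 -0.09] q [-0.27  0.57 -0.46  0.54 -0.    1.35]
```

{"api": "apply_moves", "payload": {"targets": [0,0,0,0,-0.001,0,0.05,0,0,0,0,0,0.003,0.05,0,0,0,0,0,0.006,0.05,0,0,0,0,0,0.01,0.05,0,0,0,0,0,0.01,0.05], "newtons": 45}}

```text
time_s: 7.2
ee_pos: [0.5449, -0.0438, 0.0076]
tcp_rot: [-1.57, 0.039, -0.039]
wrist_force: [-0.7, 0.1, -2.6]
finger_gap: 0.0553
```

```bash
python3 -c "
from nav import *
st()"
```

```text
t 7.2 tcp [ 0.5449 -0.0438  0.0076] yaw -2.83 tilt 0.03 gap 0.0553 mouthframe out/left mm 57.6 1.3 F [-0.7  0.1 -2.6] T [-0.11 -0.05 -0.03] q [-0.22  0.57 -0.46  0.54  0.    1.4 ]
```

Pulling freely. While the drawer is still guided, I'll probe sideways to find the bay's true centre line.

{"api": "apply_moves", "payload": {"targets": [0,0,0,0.001,0,0,0.05,0,0,0,0.0,0,0,0.05]}}

```text
time_s: 7.45
ee_pos: [0.546, -0.0442, 0.0077]
tcp_rot: [-1.57, 0.039, -0.038]
wrist_force: [-0.1, 0.9, -2.7]
finger_gap: 0.0551
```

{"api": "apply_moves", "payload": {"targets": [0,0,0,0.001,0,0,0.05,0,0,0,0.0,0,0,0.05]}}

```text
time_s: 7.7
ee_pos: [0.5465, -0.0447, 0.0076]
tcp_rot: [-1.57, 0.04, -0.039]
wrist_force: [-2.3, 2.2, -2.6]
finger_gap: 0.0552
```

{"api": "apply_moves", "payload": {"targets": [0,0,0,-0.003,0,0,0.05,0,0,0,0.0,0,0,0.05]}}

```text
time_s: 7.95
ee_pos: [0.5439, -0.0451, 0.0077]
tcp_rot: [-1.571, 0.039, -0.039]
wrist_force: [0.0, -0.5, -4.4]
finger_gap: 0.055
```

{"api": "apply_moves", "payload": {"targets": [0,0,0,-0.001,0,0,0.05,0,0,0,0.0,0,0,0.05]}}

```text
time_s: 8.2
ee_pos: [0.5435, -0.0449, 0.0079]
tcp_rot: [-1.571, 0.038, -0.04]
wrist_force: [1.4, -0.8, -4.6]
finger_gap: 0.0553
```

{"api": "apply_moves", "payload": {"targets": [0,0,0,0.0018,0,0.005,0.05,0,0,0,0,0,0.01,0.05,0,0,0,0,0,0.02,0.05,0,0,0,0,0,0.025,0.05,0,0,0,0,0,0.025,0.05,0,0,0,0,0,0.025,0.05,0,0,0,0,0,0.025,0.05,0,0,0,0,0,0.015,0.05]}}

```text
time_s: 9.2
ee_pos: [0.5518, 0.1074, 0.0077]
tcp_rot: [-1.57, 0.038, -0.037]
wrist_force: [0.1, 0.7, -4.9]
finger_gap: 0.0552
```

```bash
python3 -c "
from nav import *
st()
s=robot.snapshot('scene'); save(s,'s3.png',5,(155,140,150,110))
s=robot.snapshot('top'); save(s,'t3.png',5,(200,160,150,100))"
```

```text
t 9.2 tcp [0.5518 0.1074 0.0077] yaw -2.73 tilt 0.03 gap 0.0552 mouthframe out/left mm 209.0 0.6 F [ 0.1  0.7 -4.9] T [ 0.16 -0.07  0.01] q [ 0.06  0.59 -0.42  0.56  0.    1.68]
```

View pics/s3.png

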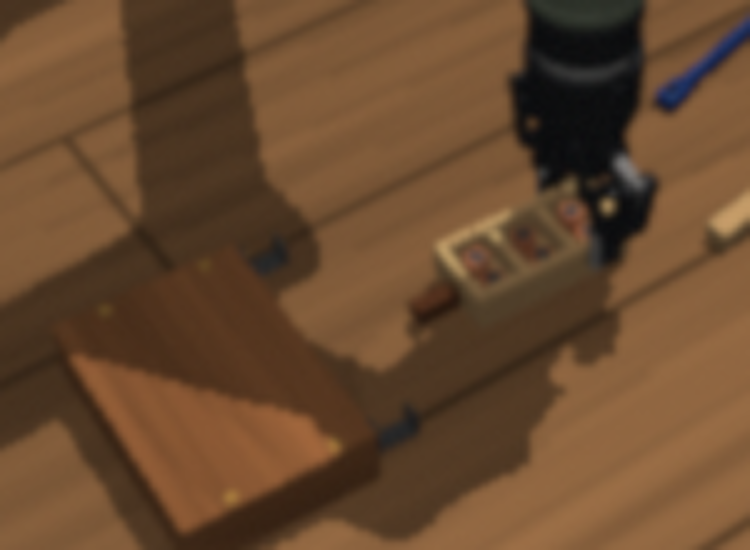

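View pics/t3.png

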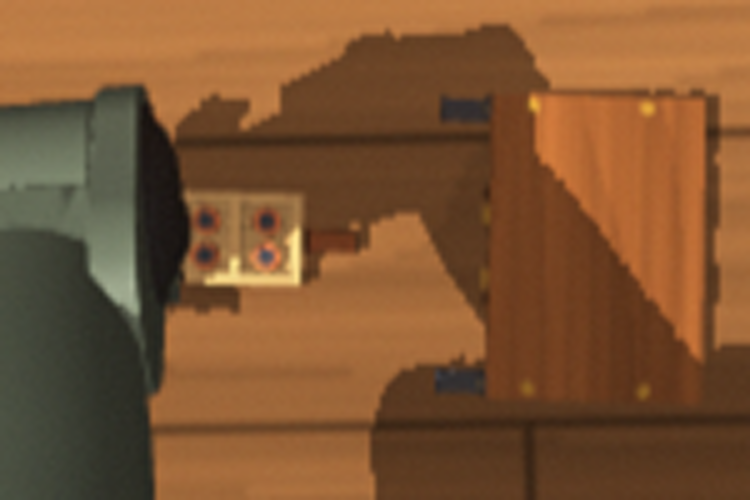

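The drawer is out and level (scene crop (510,250), tongue toward the case) with all the bushings in place. I'll set it down and regrip it nearer the middle.

{"api": "apply_moves", "payload": {"targets": [0,0,0,0,0.002,0,0.05,0,0,0,0,0.001,0,0.05,0,0,0,0,0.001,0,0.05,0,0,0,0,0,0,0.05]}}

```text
time_s: 9.8
ee_pos: [0.5521, 0.1043, 0.0046]
tcp_rot: [-1.571, 0.04, -0.04]
wrist_force: [-3.1, -0.7, 4.5]
finger_gap: 0.0552
```

```bash
python3 -c "
from nav import *
st()"
```

```text
t 9.8 tcp [0.5521 0.1043 0.0046] yaw -2.92 tilt 0.02 gap 0.0552 mouthframe out/left mm 205.9 1.1 F [-3.1 -0.7  4.5] T [0.07 0.59 0.01] q [ 0.06  0.6  -0.42  0.55 -0.    1.68]
```

{"api": "apply_moves", "payload": {"targets": [0,0,0,0,0,0,0.0854,0,0,0,0,0,0,0.0854,0,0,0,0,0,0,0.0854,0,0,0,0,0,-0.02,0.0854,0,0,0,0,0,-0.02,0.0854,0,0,0,0,0,-0.02,0.0854,0,0,0,0,0,-0.007,0.0854,0,0,0,0,0,0,0.0854]}}

```text
time_s: 10.8
ee_pos: [0.549, 0.0373, 0.0038]
tcp_rot: [-1.57, 0.04, -0.04]
wrist_force: [0.2, 1.1, 0.1]
finger_gap: 0.0855
```

```bash
python3 -c "
from nav import *
st()
s=robot.snapshot('scene'); save(s,'s4.png',5,(155,140,150,110))
s=robot.snapshot('top'); save(s,'t4.png',5,(200,160,150,100))"
```

```text
t 10.8 tcp [0.549  0.0373 0.0038] yaw -2.94 tilt 0.02 gap 0.0855 mouthframe out/left mm 138.8 1.3 F [0.2 1.1 0.1] T [ 0.   -0.    0.01] q [-0.07  0.58 -0.45  0.53  0.    1.56]
```

View pics/s4.png

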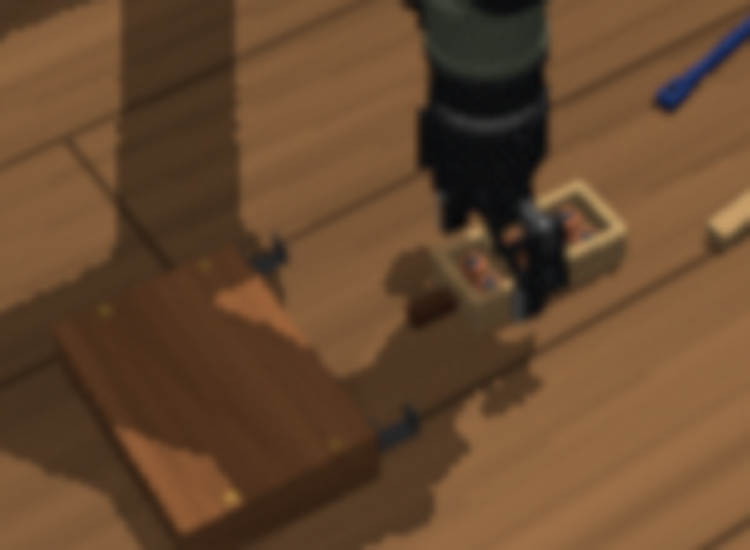

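View pics/t4.png

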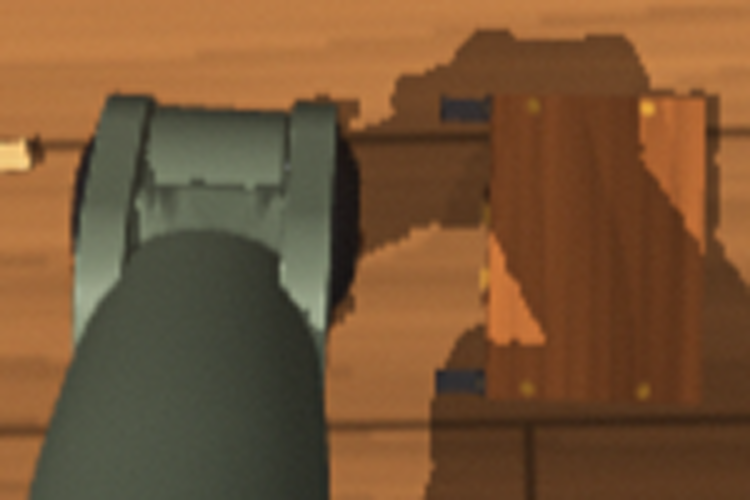

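```bash
cat > ext.py <<'E'
from nav import *
import sys
s=robot.snapshot('scene'); P=cloud(s).reshape(-1,3); I=s["image"].reshape(-1,3).astype(int)
d=P[:,:2]-MOUTH; o=d@OUT*1000; l=d@LEFT*1000
m=(P[:,2]>.025)&(P[:,2]<.036)&(abs(l)<40)&(o>5)&(o<330)&(I[:,0]>I[:,2]+25)&(I.sum(1)>180)
print("out range pct",np.percentile(o[m],[0,1,2,5,95,98,99,100]).round(1),"left",np.percentile(l[m],[1,3,97,99]).round(1),m.sum())
E
python3 ext.py
```

```text
out range pct [109.5 110.7 111.  111.4 228.3 229.6 230.3 231.5] left [-30.4 -29.1  29.   30.2] 166
```

{"api": "apply_moves", "payload": {"targets": [0,0,0,0,-0.001,0.006,0.0854,0,0,0,0,0,0,0.05,0,0,0,0,0,0,0.05,0,0,0,0,0,0,0.05,0,0,0,0,0,0,0.05], "newtons": 50}}

```text
time_s: 11.58
ee_pos: [0.5493, 0.0446, 0.0051]
tcp_rot: [-1.569, 0.039, -0.039]
wrist_force: [-0.0, 2.6, 4.6]
finger_gap: 0.0545
```

{"api": "apply_moves", "payload": {"targets": [0,0,0,0,-0.005,0,0.05,0,0,0,0,-0.01,0.003,0.05,0,0,0,0,-0.015,0.005,0.05,0,0,0,0,0,0.005,0.05,0,0,0,0,0,0,0.05]}}

```text
time_s: 12.2
ee_pos: [0.55, 0.0576, 0.035]
tcp_rot: [-1.571, 0.038, -0.039]
wrist_force: [-0.2, -0.1, -4.3]
finger_gap: 0.0552
```

```bash
python3 -c "
from nav import *
st()
s=robot.snapshot('scene'); save(s,'s5.png',5,(155,130,150,110))"
```

```text
t 12.2 tcp [0.55   0.0576 0.035 ] yaw -2.81 tilt 0.03 gap 0.0552 mouthframe out/left mm 159.1 1.3 F [-0.2 -0.1 -4.3] T [-0.08  0.03 -0.02] q [-0.03  0.54 -0.43  0.61 -0.    1.59]
```

View pics/s5.png

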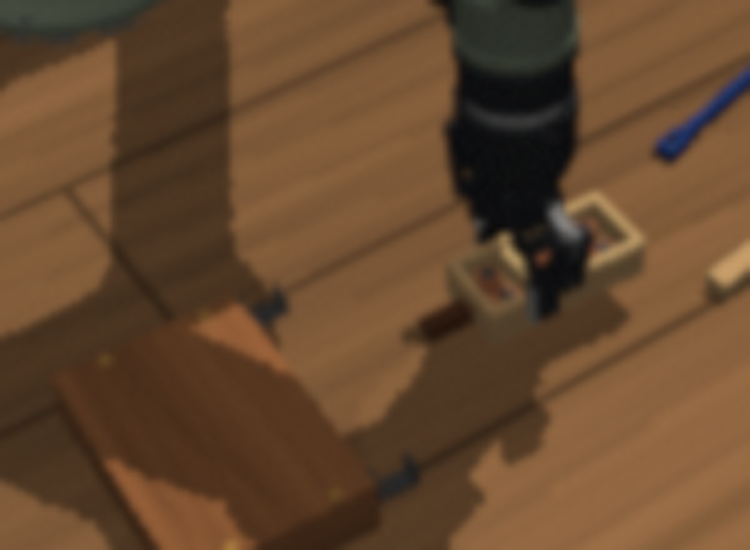

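The drawer is held level, scene crop (550,265). Now the half turn.

{"api": "apply_moves", "payload": {"targets": [0,-0.1,0,0,0,0,0.05,0,-0.16,0,0,0,0,0.05,0,-0.16,0,0,0,0,0.05,0,-0.16,0,0,0,0,0.05,0,-0.16,0,0,0,0,0.05,0,-0.16,0,0,0,0,0.05,0,-0.16,0,0,0,0,0.05,0,-0.16,0,0,0,0,0.05]}}

```text
time_s: 13.25
ee_pos: [0.5495, 0.057, 0.0342]
tcp_rot: [-1.37, -0.912, 0.914]
wrist_force: [-0.2, -0.6, -4.3]
finger_gap: 0.0546
```

{"api": "apply_moves", "payload": {"targets": [0,-0.16,0,0,0,0,0.05,0,-0.16,0,0,0,0,0.05,0,-0.16,0,0,0,0,0.05,0,-0.16,0,0,0,0,0.05,0,-0.16,0,0,0,0,0.05,0,-0.16,0,0,0,0,0.05,0,-0.16,0,0,0,0,0.05,0,-0.16,0,0,0,0,0.05]}}

```text
time_s: 14.25
ee_pos: [0.5495, 0.0571, 0.0343]
tcp_rot: [-0.651, -1.824, 1.824]
wrist_force: [-0.0, -0.4, -4.4]
finger_gap: 0.0552
```

{"api": "apply_moves", "payload": {"targets": [0,-0.16,0,0,0,0,0.05,0,-0.16,0,0,0,0,0.05,0,-0.16,0,0,0,0,0.05,0,-0.16,0,0,0,0,0.05,0,0,0,0,0,0,0.05]}}

```text
time_s: 14.88
ee_pos: [0.5495, 0.0571, 0.0343]
tcp_rot: [-0.058, -2.194, 2.194]
wrist_force: [-0.1, -0.7, -4.3]
finger_gap: 0.0552
```

```bash
python3 -c "
from nav import *
st()
s=robot.snapshot('scene'); save(s,'s6.png',5,(155,130,150,110))"; python3 ext.py
```

```text
t 14.88 tcp [0.5495 0.0571 0.0343] yaw 176.94 tilt 0.05 gap 0.0552 mouthframe out/left mm 158.6 0.9 F [-0.1 -0.7 -4.3] T [ 0.1  -0.05 -0.04] q [-0.03  0.54 -0.43  0.61  0.   -1.55]
out range pct [ 77.   77.1  77.2  77.6 175.6 209.3 219.6 229.8] left [-26.4 -24.   28.2  28.6] 30
```

View pics/s6.png

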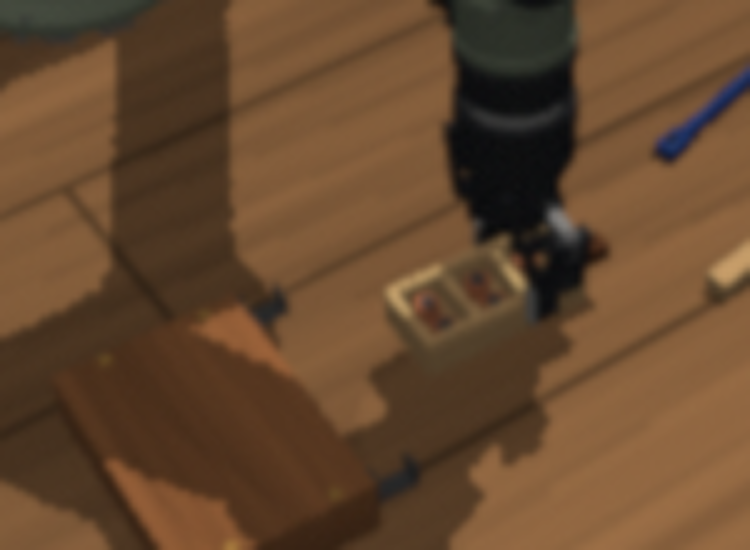

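{"api": "apply_moves", "payload": {"targets": [0,-0.0037,0,-0.0005,0.005,0.01,0.05,0,0,0,0,0.0097,0.015,0.05,0,0,0,0,0.01,0.015,0.05,0,0,0,0,0,0.015,0.05,0,0,0,0,0,0.004,0.05,0,0,0,0,0,0,0.05]}}

```text
time_s: 15.72
ee_pos: [0.5479, -0.0023, 0.0104]
tcp_rot: [-0.054, -2.197, 2.197]
wrist_force: [1.8, 0.4, -4.2]
finger_gap: 0.055
```

```bash
python3 -c "
from nav import *
st()
s=robot.snapshot('scene'); save(s,'s7.png',7,(180,165,110,80))
s=robot.snapshot('top'); save(s,'t7.png',7,(250,170,100,80))"; python3 ext.py
```

```text
t 15.72 tcp [ 0.5479 -0.0023  0.0104] yaw 177.21 tilt 0.04 gap 0.055 mouthframe out/left mm 99.2 2.2 F [ 1.8  0.4 -4.2] T [ 0.09 -0.01 -0.01] q [-0.14  0.57 -0.46  0.54  0.   -1.66]
out range pct [ 17.5  17.9  18.5  19.   99.  104.  106.5 169.7] left [-28.  -26.8  29.5  30.5] 222
```

View pics/s7.png

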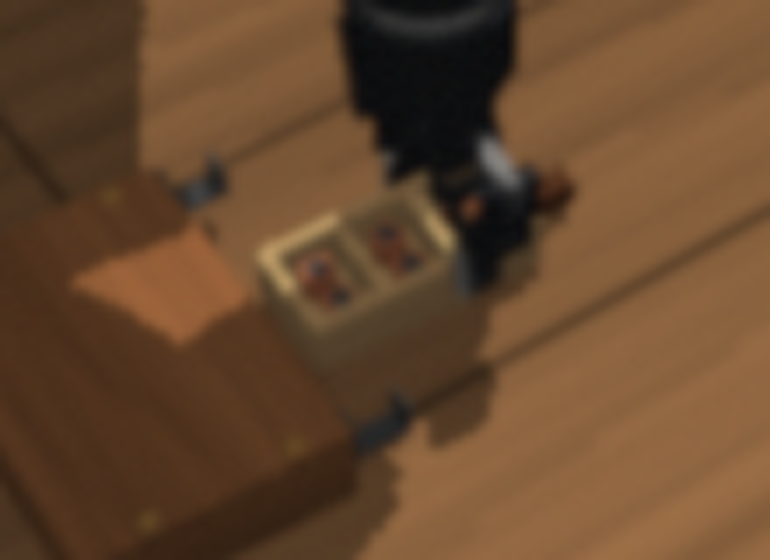

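View pics/t7.png

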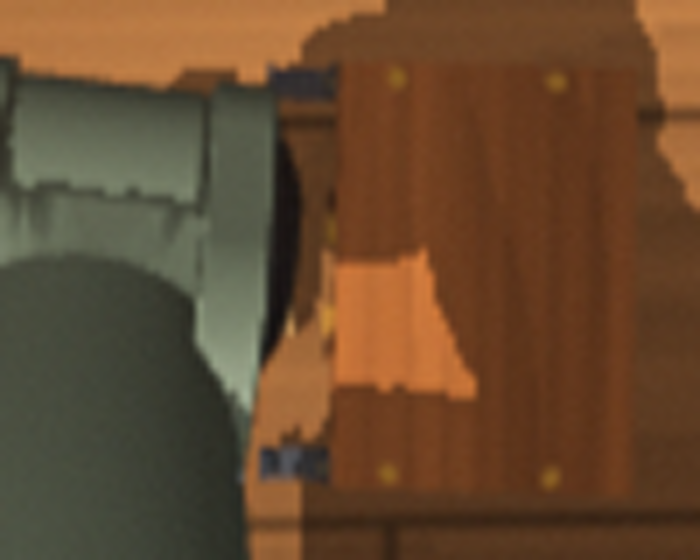

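The plain end now faces the mouth about 18 mm off, scene crop (300,290), with the bushings in place. I'll correct sideways a little and ease it in.

{"api": "apply_moves", "payload": {"targets": [0,0,0,0.0008,0,0,0.05,0,0,0,0,0,0.006,0.05,0,0,0,0,0,0.006,0.05,0,0,0,0,0,0,0.05]}}

```text
time_s: 16.38
ee_pos: [0.5462, -0.0144, 0.0101]
tcp_rot: [-0.053, -2.197, 2.197]
wrist_force: [-0.5, -0.9, -4.2]
finger_gap: 0.0549
```

```bash
python3 -c "
from nav import *
st()"
```

```text
t 16.38 tcp [ 0.5462 -0.0144  0.0101] yaw 177.22 tilt 0.01 gap 0.0549 mouthframe out/left mm 87.0 1.2 F [-0.5 -0.9 -4.2] T [ 0.15 -0.03  0.01] q [-0.16  0.57 -0.46  0.54 -0.   -1.68]
```

{"api": "apply_moves", "payload": {"targets": [0,0,0,0,0.0005,0.004,0.05,0,0,0,0,0,0.004,0.05,0,0,0,0,0,0.004,0.05,0,0,0,0,0,0,0.05]}}

```text
time_s: 16.88
ee_pos: [0.5457, -0.0262, 0.0096]
tcp_rot: [-0.053, -2.197, 2.197]
wrist_force: [0.7, -0.3, -4.7]
finger_gap: 0.0551
```

```bash
python3 -c "
from nav import *
st()
s=robot.snapshot('scene'); save(s,'s8.png',7,(180,165,110,80))"
```

```text
t 16.88 tcp [ 0.5457 -0.0262  0.0096] yaw 177.24 tilt 0.01 gap 0.0551 mouthframe out/left mm 75.3 1.2 F [ 0.7 -0.3 -4.7] T [ 0.11  0.02 -0.  ] q [-0.18  0.57 -0.46  0.54  0.   -1.71]
```

View pics/s8.png

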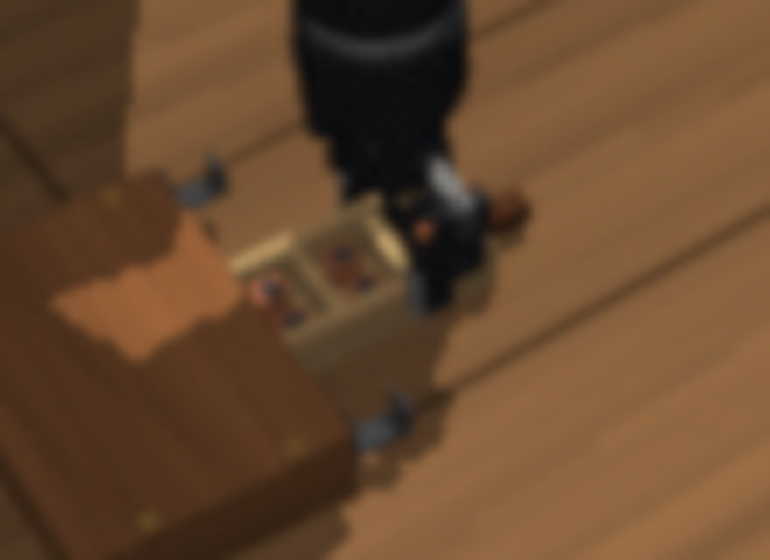

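{"api": "apply_moves", "payload": {"targets": [0,0,0,0,0,0.006,0.05,0,0,0,0,0,0.007,0.05,0,0,0,0,0,0.007,0.05,0,0,0,0,0,0,0.05]}}

```text
time_s: 17.42
ee_pos: [0.5447, -0.0465, 0.0096]
tcp_rot: [-0.054, -2.197, 2.197]
wrist_force: [0.1, 1.1, -3.9]
finger_gap: 0.0549
```

{"api": "apply_moves", "payload": {"targets": [0,0,0,0,0,0.007,0.05,0,0,0,0,0,0.007,0.05,0,0,0,0,0,0.007,0.05,0,0,0,0,0,0.007,0.05,0,0,0,0,0,0,0.05]}}

```text
time_s: 18.05
ee_pos: [0.5434, -0.0744, 0.0096]
tcp_rot: [-0.054, -2.197, 2.197]
wrist_force: [0.2, -0.8, -4.3]
finger_gap: 0.055
```

```bash
python3 -c "
from nav import *
st()
s=robot.snapshot('scene'); save(s,'s9.png',7,(180,165,110,80))"
```

```text
t 18.05 tcp [ 0.5434 -0.0744  0.0096] yaw 177.21 tilt 0.01 gap 0.055 mouthframe out/left mm 27.0 1.3 F [ 0.2 -0.8 -4.3] T [ 0.05 -0.01  0.01] q [-0.27  0.57 -0.46  0.54 -0.   -1.79]
```

View pics/s9.png

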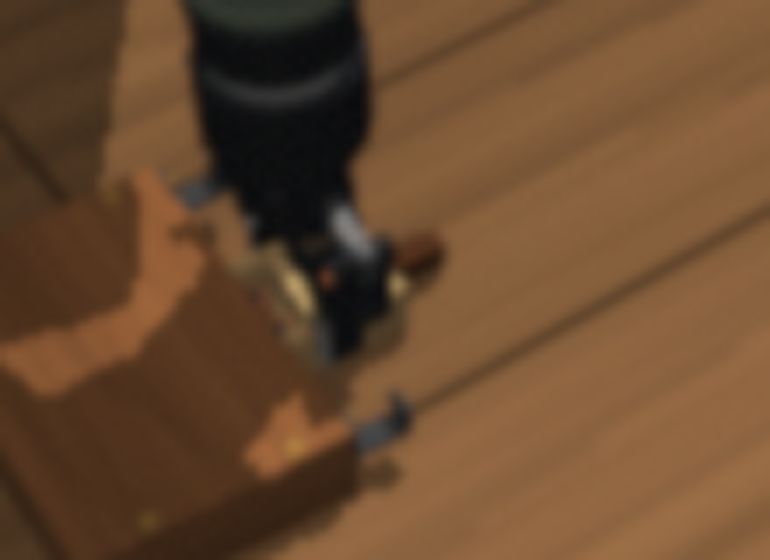

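No side load during insertion. I'll set the drawer on the runners, release, and move back to grip the tongue.

{"api": "apply_moves", "payload": {"targets": [0,0,0,0,0.001,0,0.05,0,0,0,0,0.0007,0,0.05,0,0,0,0,0,0,0.0854,0,0,0,0,0,0,0.0854,0,0,0,0,0,0,0.0854,0,0,0,0,0,-0.015,0.0854,0,0,0,0,0,-0.02,0.0854,0,0,0,0,0,-0.022,0.0854]}}

```text
time_s: 19.1
ee_pos: [0.5459, -0.015, 0.0079]
tcp_rot: [-0.052, -2.198, 2.197]
wrist_force: [0.0, 0.2, 0.0]
finger_gap: 0.0854
```

```bash
python3 -c "
from nav import *
st()
s=robot.snapshot('scene'); save(s,'s10.png',7,(180,165,110,80))
p=robot.landmark_of('scene','pull'); print(p)
for q in p: 
    w=px2w_z(s,q['pixel'],.0125); d=w[:2]-MOUTH; print(q['p'],d@OUT,d@LEFT)"; python3 ext.py
```

```text
t 19.1 tcp [ 0.5459 -0.015   0.0079] yaw 177.3 tilt 0.02 gap 0.0854 mouthframe out/left mm 86.4 0.8 F [0.  0.2 0. ] T [ 0.02 -0.02  0.02] q [-0.16  0.57 -0.46  0.54  0.   -1.69]
[{'pixel': [118.3, 268.2], 'p': 0.81}, {'pixel': [241.0, 199.3], 'p': 0.69}, {'pixel': [205.8, 193.5], 'p': 0.26}]
0.81 -0.3297909229700363 0.024863197969371944
0.69 0.09807587777174959 -0.005659715837803064
0.26 0.012752088870161429 -0.0922027499566476
out range pct [ 5.4  7.   7.8 10.3 65.9 67.4 68.  68.2] left [-29.8 -28.4  28.2  28.6] 162
```

View pics/s10.png

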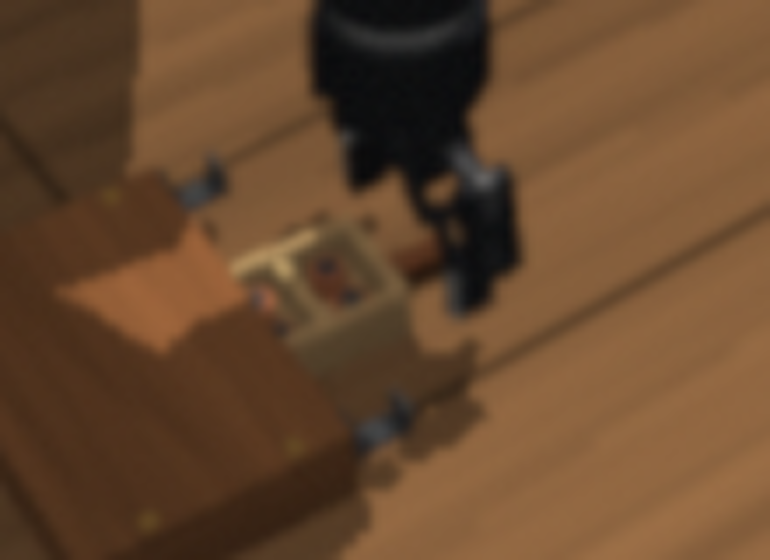

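{"api": "apply_moves", "payload": {"targets": [0,0,0,-0.0005,0.0045,0,0.06,0,0,0,0,0,0,0.03,0,0,0,0,0,0,0.008,0,0,0,0,0,0,0.008,0,0,0,0,0,0,0.008,0,0,0,0,0,0,0.008], "newtons": 30}}

```text
time_s: 20.0
ee_pos: [0.5465, -0.0172, 0.0035]
tcp_rot: [-0.053, -2.196, 2.198]
wrist_force: [0.3, -0.3, 1.8]
finger_gap: 0.0129
```

```bash
python3 -c "
from nav import *
st()
s=robot.snapshot('scene'); save(s,'s11.png',7,(180,165,110,80))"
```

```text
t 20.0 tcp [ 0.5465 -0.0172  0.0035] yaw 177.24 tilt 0.04 gap 0.0129 mouthframe out/left mm 84.3 1.6 F [ 0.3 -0.3  1.8] T [-0.28  0.18 -0.12] q [-0.17  0.58 -0.46  0.53 -0.   -1.69]
```

View pics/s11.png

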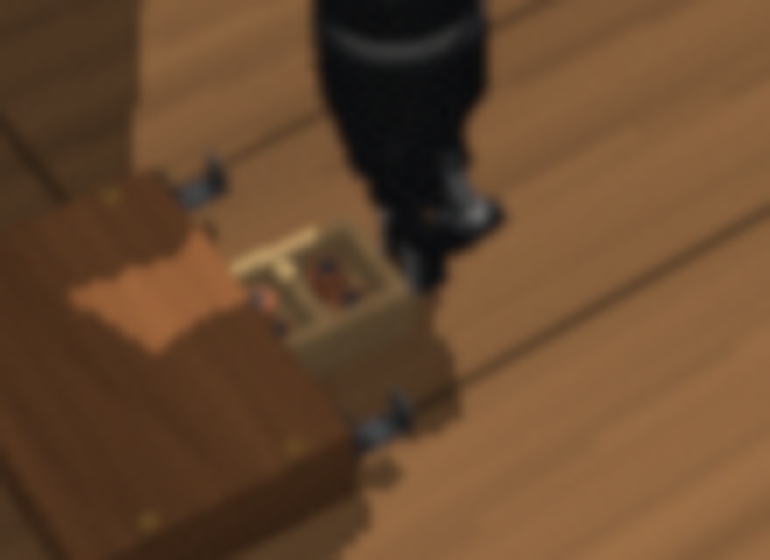

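{"api": "apply_moves", "payload": {"targets": [0,0,0,0,0,0.003,0.008,0,0,0,0,0,0.005,0.008,0,0,0,0,0,0.006,0.008,0,0,0,0,0,0.006,0.008]}}

```text
time_s: 20.55
ee_pos: [0.546, -0.0362, 0.0037]
tcp_rot: [-0.053, -2.201, 2.195]
wrist_force: [0.4, 10.0, 6.1]
finger_gap: 0.013
```

{"api": "apply_moves", "payload": {"targets": [0,0,0,0,0,0.006,0.008,0,0,0,0,0,0.006,0.008,0,0,0,0,0,0.006,0.008,0,0,0,0,0,0.006,0.008,0,0,0,0,0,0.006,0.008]}}

```text
time_s: 21.18
ee_pos: [0.5456, -0.0604, 0.0053]
tcp_rot: [-0.053, -2.218, 2.184]
wrist_force: [-1.3, 24.7, 23.4]
finger_gap: 0.0131
```

```bash
python3 -c "
from nav import *
st()
s=robot.snapshot('scene'); save(s,'s12.png',7,(180,165,110,80))"
```

```text
t 21.18 tcp [ 0.5456 -0.0604  0.0053] yaw 177.48 tilt 0.91 gap 0.0131 mouthframe out/left mm 41.1 2.8 F [-1.3 24.7 23.4] T [ 5.11  0.21 -0.07] q [-0.25  0.58 -0.46  0.53  0.02 -1.78]
```

View pics/s12.png

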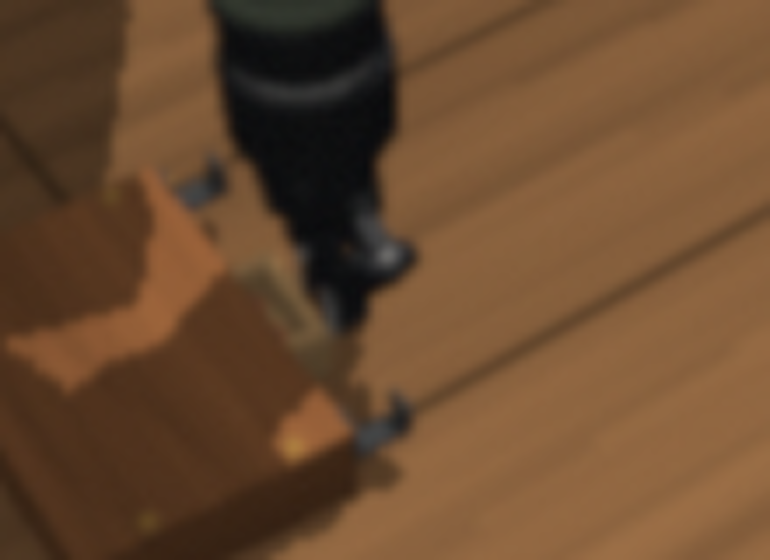

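The forces rose to 25 N back and 23 N up. I think the finger swing pressed the tongue down at the regrip, so the drawer is riding nose-up in the bay. I'll relax, release so it drops level, and look.

{"api": "apply_moves", "payload": {"targets": [0,0,0,0,-0.001,-0.002,0.008,0,0,0,0,-0.001,-0.001,0.008,0,0,0,0,0,0,0.008]}}

```text
time_s: 21.6
ee_pos: [0.545, -0.0638, 0.0058]
tcp_rot: [-0.054, -2.199, 2.197]
wrist_force: [0.8, 4.3, 5.7]
finger_gap: 0.0133
```

```bash
python3 -c "
from nav import *
st()"
```

```text
t 21.6 tcp [ 0.545  -0.0638  0.0058] yaw 177.28 tilt 0.09 gap 0.0133 mouthframe out/left mm 37.6 2.4 F [0.8 4.3 5.7] T [ 1.07 -0.16  0.08] q [-0.25  0.58 -0.46  0.54  0.   -1.77]
```

{"api": "apply_moves", "payload": {"targets": [0,0,0,0,-0.0007,0,0.008,0,0,0,0,0,0,0.03,0,0,0,0,0,0,0.04,0,0,0,0,0,0,0.04]}}

```text
time_s: 22.1
ee_pos: [0.5439, -0.0642, 0.0058]
tcp_rot: [-0.052, -2.196, 2.197]
wrist_force: [0.3, 0.3, 0.3]
finger_gap: 0.0405
```

```bash
python3 -c "
from nav import *
st()
s=robot.snapshot('scene'); save(s,'s13.png',7,(180,165,110,80))"; python3 ext.py
```

```text
t 22.1 tcp [ 0.5439 -0.0642  0.0058] yaw 177.24 tilt 0.06 gap 0.0405 mouthframe out/left mm 37.2 1.3 F [0.3 0.3 0.3] T [-0.03  0.05 -0.01] q [-0.25  0.58 -0.46  0.54 -0.   -1.77]
out range pct [ 5.6  5.9  6.2  7.3 19.6 27.7 27.9 28.1] left [-26.6 -26.3  30.3  30.7] 51
```

View pics/s13.png

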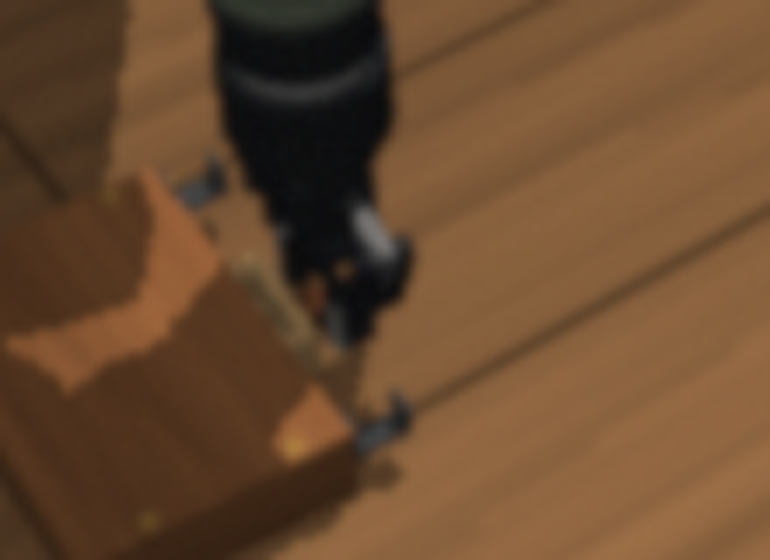

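{"api": "apply_moves", "payload": {"targets": [0,0,0,0,0,-0.015,0.04,0,0,0,0,0,-0.028,0.04,0,0,0,0,0.0015,0,0,0,0,0,0,0,0,0,0,0,0,0,0,0,0]}}

```text
time_s: 22.82
ee_pos: [0.5464, -0.0212, 0.0046]
tcp_rot: [-0.053, -2.197, 2.197]
wrist_force: [0.4, -0.3, 0.3]
finger_gap: -0.0
```

```bash
python3 -c "
from nav import *
st()
s=robot.snapshot('scene'); save(s,'s14.png',7,(180,165,110,80))"; python3 ext.py
```

```text
t 22.82 tcp [ 0.5464 -0.0212  0.0046] yaw 177.23 tilt 0.01 gap -0.0 mouthframe out/left mm 80.2 1.7 F [ 0.4 -0.3  0.3] T [0.   0.02 0.04] q [-0.17  0.58 -0.46  0.53 -0.   -1.7 ]
out range pct [ 5.2  5.4  5.6  6.7 47.4 70.8 71.  71.3] left [-28.  -26.2  27.6  28.1] 50
```

View pics/s14.png

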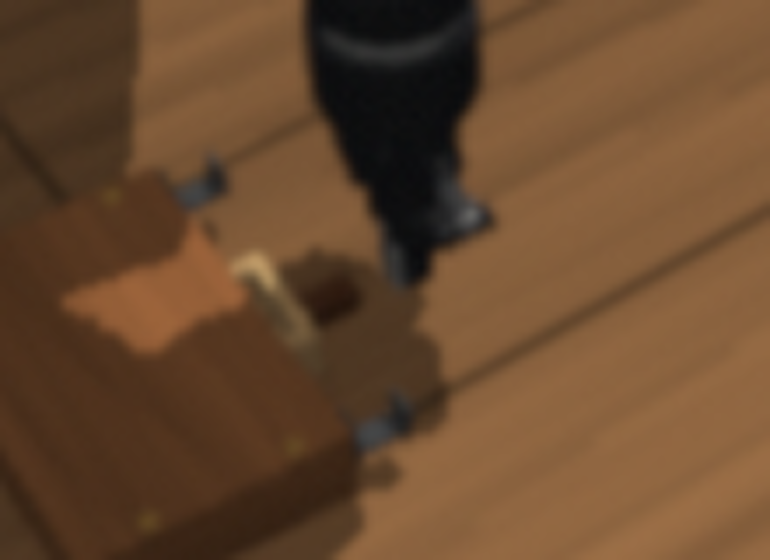

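Drawer level and aligned with the tongue out, scene crop (330,300). I'll push the end of the tongue slowly with the closed fingers.

{"api": "apply_moves", "payload": {"targets": [0,0,0,0,0,0.008,0,0,0,0,0,0,0.006,0,0,0,0,0,0,0.004,0,0,0,0,0,0,0.004,0,0,0,0,0,0,0.004,0]}}

```text
time_s: 23.55
ee_pos: [0.5451, -0.0465, 0.0046]
tcp_rot: [-0.052, -2.199, 2.196]
wrist_force: [1.1, 3.6, 0.8]
finger_gap: 0.0001
```

```bash
python3 -c "
from nav import *
st()
s=robot.snapshot('scene'); save(s,'s15.png',7,(180,165,110,80))"; python3 ext.py
```

```text
t 23.55 tcp [ 0.5451 -0.0465  0.0046] yaw 177.29 tilt 0.06 gap 0.0001 mouthframe out/left mm 54.9 1.6 F [1.1 3.6 0.8] T [ 0.69 -0.07 -0.02] q [-0.22  0.58 -0.46  0.53  0.   -1.74]
out range pct [ 5.4  5.5  5.6  5.9 44.4 45.3 45.8 46.3] left [-26.1 -25.3  27.1  27.1] 29
```

View pics/s15.png

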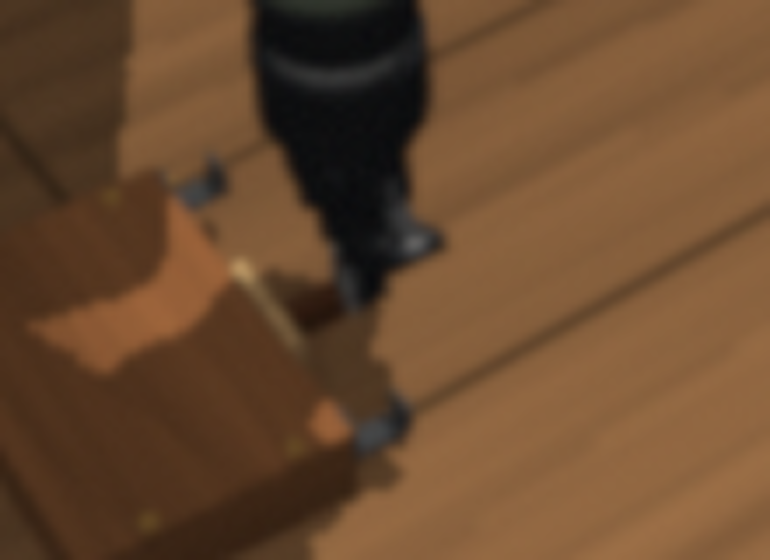

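{"api": "apply_moves", "payload": {"targets": [0,0,0,0,0,0.0025,0,0,0,0,0,0,0.0025,0,0,0,0,0,0,0.0015,0]}}

```text
time_s: 24.02
ee_pos: [0.5448, -0.0533, 0.0046]
tcp_rot: [-0.052, -2.198, 2.197]
wrist_force: [-0.3, 3.8, 1.2]
finger_gap: 0.0002
```

{"api": "apply_moves", "payload": {"targets": [0,0,0,0,0,0.001,0,0,0,0,0,0,0.001,0]}}

```text
time_s: 24.28
ee_pos: [0.5447, -0.0553, 0.0046]
tcp_rot: [-0.052, -2.197, 2.197]
wrist_force: [0.7, 4.0, 1.5]
finger_gap: 0.0004
```

{"api": "apply_moves", "payload": {"targets": [0,0,0,0,0,0.001,0,0,0,0,0,0,0.001,0]}}

```text
time_s: 24.52
ee_pos: [0.5446, -0.0573, 0.0046]
tcp_rot: [-0.052, -2.197, 2.197]
wrist_force: [-0.0, 3.4, 1.2]
finger_gap: -0.0
```

```bash
python3 -c "
from nav import *
st()
s=robot.snapshot('scene'); save(s,'s16.png',7,(180,165,110,80))"; python3 ext.py
```

```text
t 24.52 tcp [ 0.5446 -0.0573  0.0046] yaw 177.27 tilt 0.0 gap -0.0 mouthframe out/left mm 44.1 1.7 F [-0.   3.4  1.2] T [ 0.82 -0.01  0.03] q [-0.24  0.58 -0.46  0.53  0.   -1.76]
out range pct [34.8 34.8 34.8 34.8 34.8 34.8 34.8 34.8] left [-5.2 -5.2 -5.2 -5.2] 1
```

View pics/s16.png

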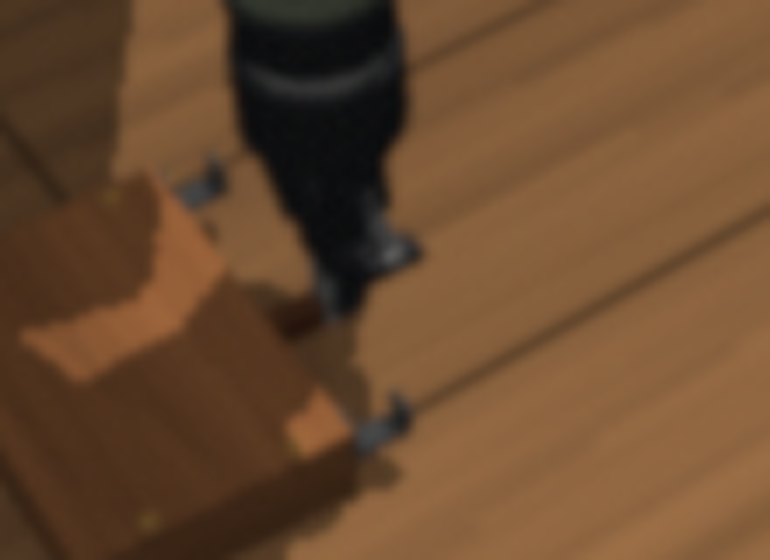

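Nearly flush and not yet at the stop. I'll go on by the millimetre until the force rises.

{"api": "apply_moves", "payload": {"targets": [0,0,0,0,0,0.0008,0,0,0,0,0,0,0.0008,0]}}

```text
time_s: 24.88
ee_pos: [0.5446, -0.0576, 0.0046]
tcp_rot: [-0.052, -2.201, 2.194]
wrist_force: [0.7, 9.0, 3.0]
finger_gap: 0.0001
```

{"api": "apply_moves", "payload": {"targets": [0,0,0,0,0,0.0008,0,0,0,0,0,0,0.0008,0]}}

```text
time_s: 25.12
ee_pos: [0.5446, -0.0576, 0.0047]
tcp_rot: [-0.051, -2.206, 2.191]
wrist_force: [0.6, 12.8, 3.6]
finger_gap: 0.0001
```

{"api": "apply_moves", "payload": {"targets": [0,0,0,0,0,0.0008,0,0,0,0,0,0,0.0008,0]}}

```text
time_s: 25.38
ee_pos: [0.5446, -0.0577, 0.0047]
tcp_rot: [-0.051, -2.21, 2.188]
wrist_force: [1.4, 17.1, 4.6]
finger_gap: -0.0
```

The drawer stopped firmly (no travel, force 9 → 17 N), and the finger position puts the tongue end 34 mm in front of the mouth. Retreating and heading for the keeper.

{"api": "apply_moves", "payload": {"targets": [0,0,0,0,0,-0.005,0,0,0,0,0,0,-0.02,0,0,0,0,0,-0.01,-0.04,0.02,0,0,0,0,-0.04,-0.045,0.04,0,0,0,0,-0.04,-0.045,0.05,0,0,0,0,-0.03,-0.045,0.06,0,0,0,0,0,-0.045,0.06,0,-0.1,0,0,0,-0.02,0.06]}}

```text
time_s: 26.38
ee_pos: [0.557, 0.2053, 0.1252]
tcp_rot: [-0.061, 2.191, -2.192]
wrist_force: [0.5, 0.0, 0.9]
finger_gap: 0.06
```

```bash
python3 - <<'E'
from nav import *
from fit import *
st()
S={}
for c in ('scene','top'):
    s=robot.snapshot(c); S[c]=s; np.save(c+"1.npy",s,allow_pickle=True)
    save(s,c+'17.png',1.5)
    k=fit(s,(.5935,.278,np.pi/2+np.radians(7.6)),.190,.018,.016); print(c,"keeper",k.x.round(4),np.degrees(k.x[2]).round(2),k.fun)
    g=fit(s,(.5935,.278,np.pi/2+np.radians(7.6)),.046,.016,.048); print(c,"grip",g.x.round(4),np.degrees(g.x[2]).round(2),g.fun)
    P=cloud(s).reshape(-1,3)
    d=P[:,:2]-MOUTH; o=d@OUT*1000; l=d@LEFT*1000
    for sg in (1,-1):
        m=(abs(l-sg*84)<12)&(o>3)&(o<40)&(P[:,2]>.015)&(P[:,2]<.05)
        print(c,"bracket",sg,m.sum(),"out",np.percentile(o[m],[0,5,50,95,100]).round(1),"left",np.percentile(l[m],[0,50,100]).round(1))
    m=(abs(l)<9)&(o>5)&(o<60)&(P[:,2]>.012)&(P[:,2]<.03)
    print(c,"tongue",m.sum(),np.percentile(o[m],[0,5,95,100]).round(1), np.median(l[m]).round(1))
    # bracket outline fits via image: lateral+out
    for sg in (1,-1):
        im=s["image"].astype(float)
        x,y=(MOUTH+.015*OUT+sg*.084*LEFT)
        f=lambda v:-score(s,im,rect(*(np.array([x,y])+v[0]*OUT+v[1]*LEFT),TH,.030,.014,.030),((0,1),(2,3),(3,0)),d=1.0)
        b=min((minimize(f,[a,e],method="Nelder-Mead",options=dict(initial_simplex=[[a,e],[a+.002,e],[a,e+.002]])) for a in (-.003,0,.003) for e in (-.003,0,.003)),key=lambda q:q.fun)
        print(c,"bracket img fit offset out/left",sg,(b.x*1000).round(1),b.fun)
save(S['top'],'t17c.png',10,(272,172,75,75)); save(S['scene'],'s17c.png',8,(165,185,85,70))
E
```

```text
t 26.38 tcp [0.557  0.2053 0.1252] yaw -176.7 tilt 0.11 gap 0.06 mouthframe out/left mm 307.0 1.0 F [0.5 0.  0.9] T [ 0.02 -0.   -0.03] q [ 0.23  0.49 -0.23  0.85 -0.   -1.4 ]
scene keeper [0.5925 0.2794 1.7184] 98.46 -274.03240955256285
scene grip [0.5912 0.2797 1.8126] 103.85 -331.3274642545566
scene bracket 1 46 out [ 3.2  4.1 20.4 30.8 31.1] left [74.5 84.8 91. ]
scene bracket -1 33 out [ 7.4  8.4 22.4 29.8 30.1] left [-91.8 -84.  -76.3]
scene tongue 36 [ 9.2 10.8 32.4 34.5] 3.8
scene bracket img fit offset out/left 1 [-19.7   5.9] -99.57342135416572
scene bracket img fit offset out/left -1 [1.7 3.6] -140.00763596913168
top keeper [0.5912 0.2771 1.734 ] 99.35 -261.3962689472222
top grip [0.6253 0.2491 1.726 ] 98.9 -318.4965323395435
top bracket 1 44 out [ 3.4  3.8 16.2 29.5 29.6] left [77.7 84.3 91.1]
top bracket -1 41 out [ 3.   5.5 15.3 28.3 28.5] left [-89.  -82.8 -76.2]
top tongue 36 [ 6.9  7.6 32.4 32.7] 1.9
top bracket img fit offset out/left 1 [-0.8  2. ] -144.61482252011496
top bracket img fit offset out/left -1 [-0.6  2.5] -204.1351968461816
```

View pics/t17c.png

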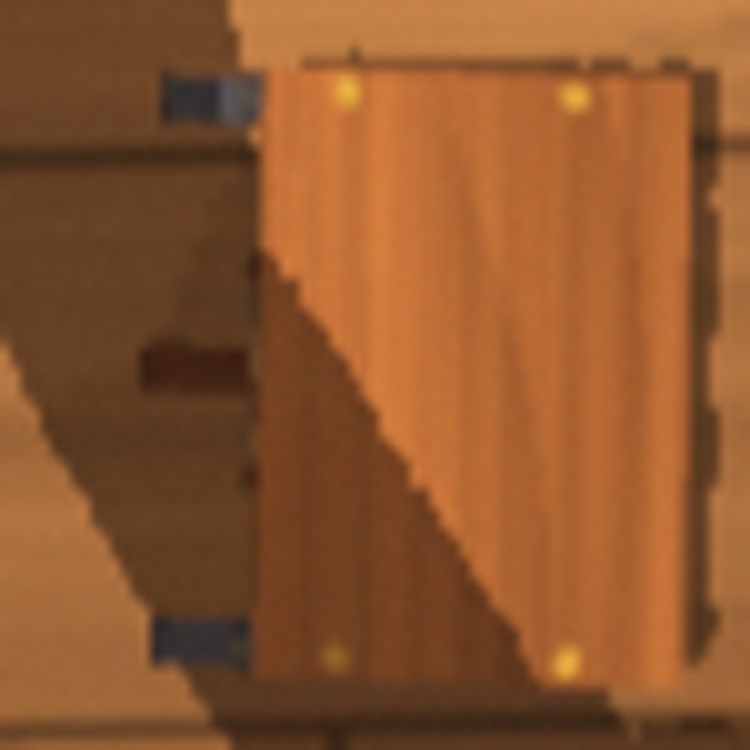

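View pics/scene17.png

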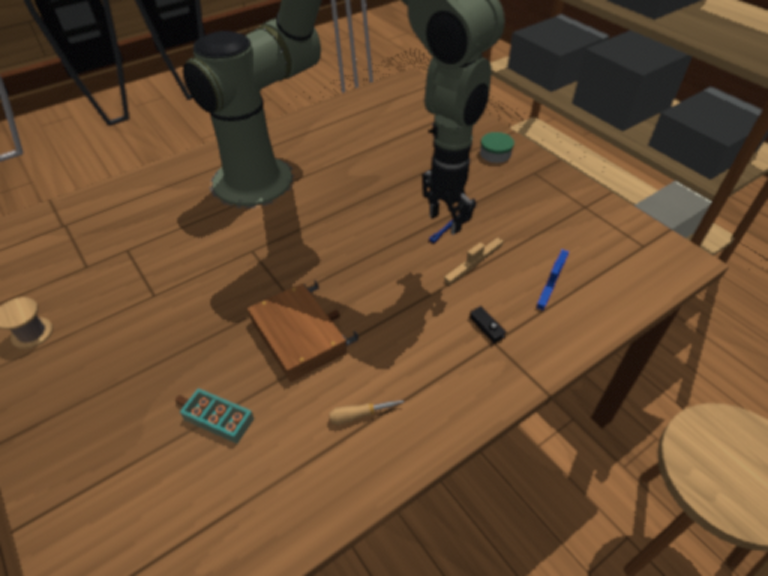

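The top crop shows the tongue out and the drawer front flush (tongue (195,370), brackets (210,100) and (200,643), tongue end just beyond the bracket fronts). In the scene view the keeper at (474,260) is upright and free.

{"api": "apply_moves", "payload": {"targets": [0,-0.0785,0,0,0,0,0.06,0,0,0,0,0,0,0.06]}}

```text
time_s: 26.72
ee_pos: [0.5567, 0.2019, 0.1243]
tcp_rot: [-0.139, 2.154, -2.157]
wrist_force: [-0.1, -0.3, -1.2]
finger_gap: 0.06
```

```bash
python3 -c "
from nav import *
to([.5935,.2783,.060])"
```

```text
t 26.73 tcp [0.5567 0.2019 0.1243] yaw -172.66 tilt 0.07 gap 0.06 mouthframe out/left mm 303.6 0.8 F [-0.1 -0.3 -1.2] T [ 0.03 -0.03 -0.  ] q [ 0.22  0.49 -0.23  0.85 -0.   -1.48]
tool delta [-0.0463  0.0642 -0.0711]
```

{"api": "apply_moves", "payload": {"targets": [0,-0.008,0,-0.0154,0.014,-0.0237,0.06,0,0,0,-0.0154,0.02,-0.0237,0.06,0,0,0,-0.0154,0.02,-0.0237,0.06,0,0,0,0,0.01,0,0.06,0,0,0,0,0,0,0.06]}}

```text
time_s: 27.35
ee_pos: [0.592, 0.2781, 0.0594]
tcp_rot: [-0.151, 2.15, -2.153]
wrist_force: [-0.2, -0.7, -0.6]
finger_gap: 0.0604
```

```bash
python3 -c "
from nav import *
to([.5935,.2783,.025])
s=robot.snapshot('scene'); save(s,'s18.png',8,(280,130,80,65))"
```

```text
t 27.35 tcp [0.592  0.2781 0.0594] yaw -172.15 tilt 0.17 gap 0.0604 mouthframe out/left mm 381.4 32.3 F [-0.2 -0.7 -0.6] T [-0.03 -0.   -0.01] q [ 0.33  0.66 -0.11  0.8  -0.   -1.38]
tool delta [-0.0016  0.0344 -0.0001]
```

View pics/s18.png

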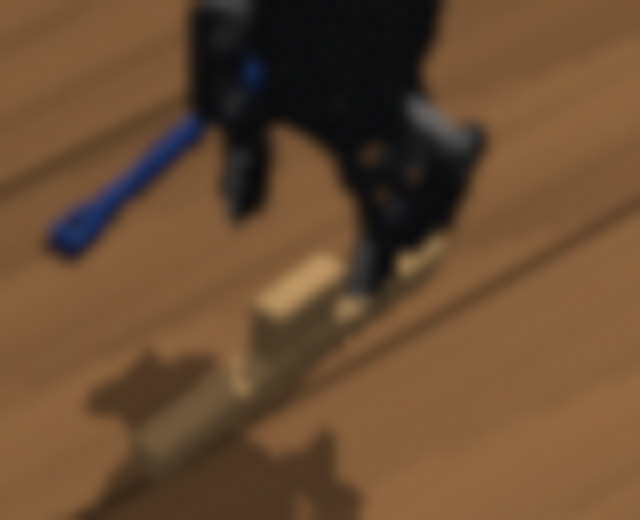

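The fingers straddle the keeper's grip at crop (300,300); rod at (70,235) is clear. Descending.

{"api": "apply_moves", "payload": {"targets": [0,0,0,-0.0014,0.014,0,0.06,0,0,0,0,0.014,0,0.06,0,0,0,0,0.0055,0,0.06,0,0,0,0,0,0,0.03,0,0,0,0,0,0,0.01,0,0,0,0,0,0,0.01,0,0,0,0,0,0,0.01], "newtons": 40}}

```text
time_s: 28.28
ee_pos: [0.5948, 0.2796, 0.0275]
tcp_rot: [-0.149, 2.149, -2.149]
wrist_force: [-0.7, 0.1, 1.3]
finger_gap: 0.0152
```

```bash
python3 -c "
from nav import *
st()
s=robot.snapshot('scene'); save(s,'s19.png',8,(280,130,80,65))"
```

```text
t 28.27 tcp [0.5948 0.2796 0.0275] yaw -172.04 tilt 0.04 gap 0.0152 mouthframe out/left mm 383.1 34.9 F [-0.7  0.1  1.3] T [ 0.   -0.01  0.  ] q [ 0.33  0.7  -0.13  0.74 -0.   -1.38]
```

View pics/s19.png

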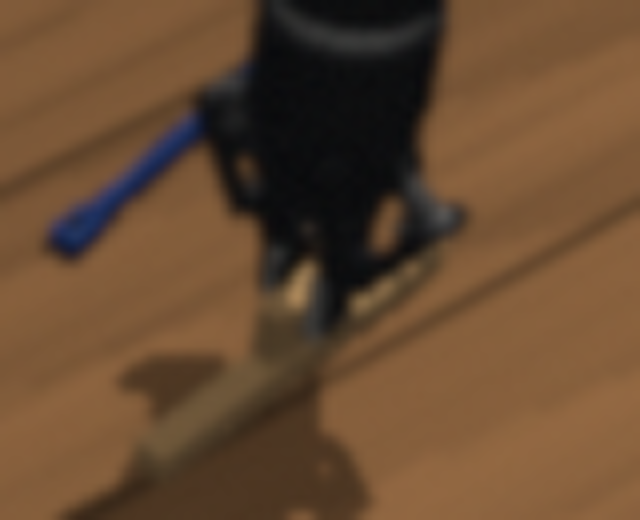

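{"api": "apply_moves", "payload": {"targets": [0,0,0,0,-0.015,0,0.01,0,0,0,0,-0.04,0,0.01,0,0,0,0,-0.045,0,0.01,0,0.1,0,0,0,0,0.01,0,0.16,0,0,0,0,0.01,0,0.16,0,0,0,0,0.01,0,0.16,0,0,0,0,0.01,0,0.16,0,0,0,0,0.01]}}

```text
time_s: 29.32
ee_pos: [0.5947, 0.2796, 0.1282]
tcp_rot: [-0.588, -1.876, 1.875]
wrist_force: [-0.7, 0.5, -1.1]
finger_gap: 0.0153
```

{"api": "apply_moves", "payload": {"targets": [0,0.16,0,0,0,0,0.01,0,0.16,0,0,0,0,0.01,0,0.16,0,0,0,0,0.01,0,0.16,0,0,0,0,0.01,0,0.16,0,0,0,0,0.01,0,0.16,0,0,0,0,0.01,0,0.059,0,0,0,0,0.01,0,0,0,0,0,0,0.01]}}

```text
time_s: 30.32
ee_pos: [0.5947, 0.2796, 0.128]
tcp_rot: [-1.232, -1.174, 1.173]
wrist_force: [-0.4, -0.1, -0.1]
finger_gap: 0.0155
```

```bash
python3 - <<'E'
from nav import *
to(mp(.1,.0015,.12))
for c in ('scene','top'):
    s=robot.snapshot(c); np.save(c+"2.npy",s,allow_pickle=True); save(s,c+'20.png',1.5)
E
```

```text
t 30.32 tcp [0.5947 0.2796 0.128 ] yaw 87.22 tilt 0.05 gap 0.0155 mouthframe out/left mm 383.1 34.9 F [-0.4 -0.1 -0.1] T [-0.04  0.04 -0.04] q [ 0.33  0.6  -0.03  0.94 -0.    0.38]
tool delta [-0.2831  0.0079  0.0338]
```

View pics/scene20.png

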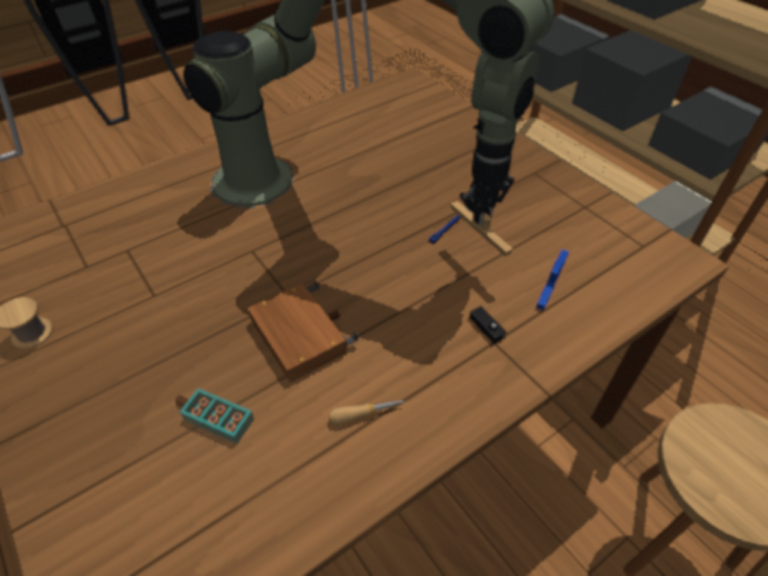

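View pics/top20.png

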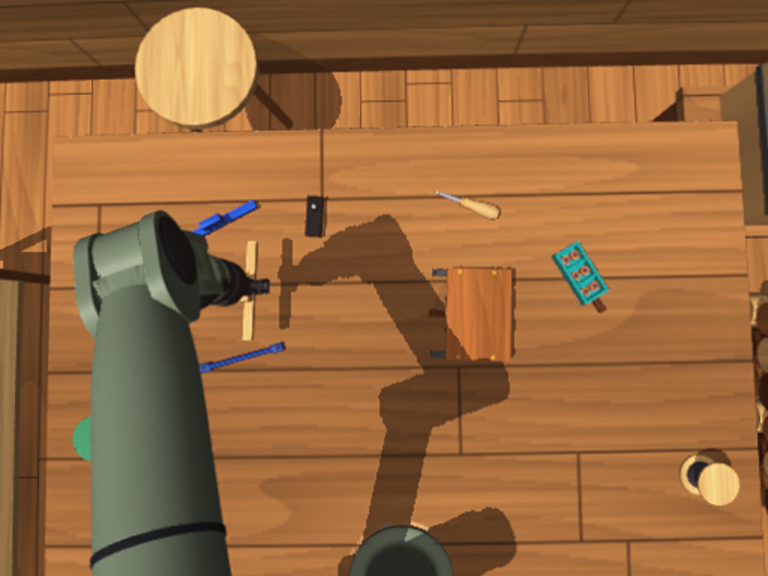

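```bash
python3 - <<'E'
from nav import *
p=np.array([.5947,.2796])
for c in ('scene','top'):
    s=np.load(c+"2.npy",allow_pickle=True).item(); P=cloud(s).reshape(-1,3); I=s["image"].reshape(-1,3).astype(int)
    d=P[:,:2]-p; o=d@OUT*1000; l=d@LEFT*1000
    m=(abs(l)<130)&(abs(o)<25)&(P[:,2]>.105)&(P[:,2]<.125)&(I[:,0]>I[:,2]+40)
    q=P[m]; A=np.polyfit(l[m],o[m],1)
    print(c,m.sum(),"left",np.percentile(l[m],[0,1,99,100]).round(1),"out med",np.median(o[m]).round(1),"slope deg",np.degrees(np.arctan(A[0])).round(2),"z vs left",np.polyfit(l[m],P[m,2]*1000,1).round(4))
E
```

```text
scene 235 left [-98.6 -96.5  91.8  92.9] out med -2.6 slope deg 0.24 z vs left [-3.100000e-03  1.162032e+02]
top 361 left [-95.9 -95.7  91.   91.9] out med -1.3 slope deg -0.03 z vs left [3.300000e-03 1.149185e+02]
```

The keeper hangs level and parallel to the case front, with its centre 2.3 mm off the TCP lengthwise. I'll carry it above the brackets.

```bash
python3 -c "
from nav import *
to(mp(.015,.0038,.1))"
```

```text
t 30.43 tcp [0.5947 0.2796 0.1277] yaw 87.22 tilt 0.03 gap 0.0146 mouthframe out/left mm 383.1 34.8 F [-0.3 -0.8 -0.4] T [0.01 0.01 0.05] q [ 0.33  0.6  -0.03  0.94 -0.    0.38]
tool delta [-0.368   0.0276  0.0316]
```

{"api": "apply_moves", "payload": {"targets": [0,0,0,-0.03,0,0.0026,0.01,0,0,0,-0.052,0,0.0045,0.01,0,0,0,-0.052,0,0.0045,0.01,0,0,0,-0.052,0,0.0045,0.01,0,0,0,-0.052,0,0.0045,0.01,0,0,0,-0.052,0,0.0045,0.01,0,0,0,-0.048,0,0.0041,0.01,0,0,0,-0.03,0,0.0026,0.01]}}

```text
time_s: 31.42
ee_pos: [0.5443, -0.0887, 0.1276]
tcp_rot: [-1.234, -1.172, 1.172]
wrist_force: [0.2, 0.6, -0.8]
finger_gap: 0.0148
```

{"api": "apply_moves", "payload": {"targets": [0,0,0,0,0.014,0,0.01,0,0,0,0,0.0136,0,0.01,0,0,0,0,0,0,0.01]}}

```text
time_s: 31.8
ee_pos: [0.5433, -0.0849, 0.0978]
tcp_rot: [-1.228, -1.172, 1.175]
wrist_force: [-0.4, -0.3, -1.0]
finger_gap: 0.0151
```

```bash
python3 - <<'E'
from nav import *
to(mp(.015,.0038,.052))
p=robot.read_state()["ee_pos"][:2]
for c in ('scene','top'):
    s=robot.snapshot(c); np.save(c+"3.npy",s,allow_pickle=True)
    save(s,c+'21.png',7,(165,160,110,85) if c=='scene' else (265,165,100,80))
    P=cloud(s).reshape(-1,3); I=s["image"].reshape(-1,3).astype(int)
    d=P[:,:2]-MOUTH; o=d@OUT*1000; l=d@LEFT*1000
    m=(abs(l)<130)&(abs(o-15)<25)&(P[:,2]>.078)&(P[:,2]<.1)&(I[:,0]>I[:,2]+40)
    if m.sum()>5:print(c,m.sum(),"left",np.percentile(l[m],[0,1,99,100]).round(1),"out",np.percentile(o[m],[5,50,95]).round(1),"slope deg",np.degrees(np.arctan(np.polyfit(l[m],o[m],1)[0])).round(2))
E
```

```text
t 31.8 tcp [ 0.5433 -0.0849  0.0978] yaw 87.27 tilt 0.21 gap 0.0151 mouthframe out/left mm 16.4 1.7 F [-0.4 -0.3 -1. ] T [-0.01 -0.03 -0.  ] q [-0.29  0.45 -0.37  0.75  0.   -0.24]
tool delta [-0.0015  0.0458 -0.0023]
scene 174 left [-92.3 -90.6  93.7  94.1] out [ 9.2 16.6 25.9] slope deg 0.05
```

View pics/scene21.png

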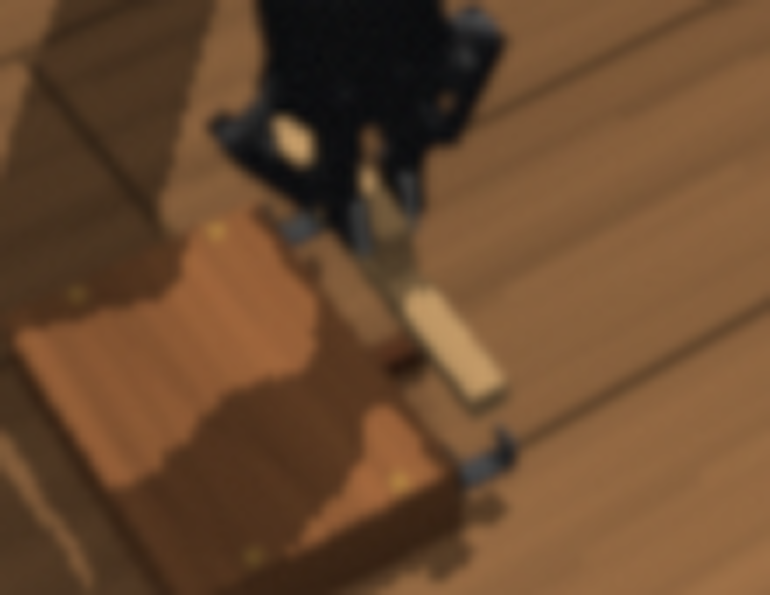

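View pics/top21.png

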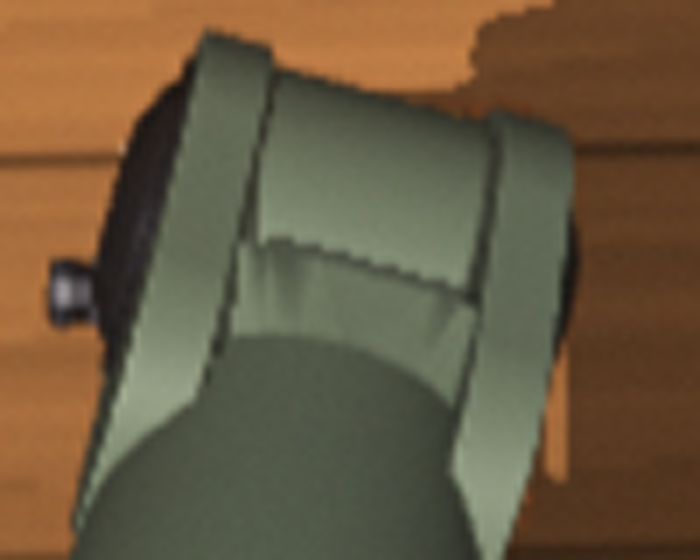

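{"api": "apply_moves", "payload": {"targets": [0,0,0,-0.0014,0.012,-0.001,0.01,0,0,0,0,0.012,0,0.01,0,0,0,0,0.003,0,0.01,0,0,0,0,0,0,0.01]}}

```text
time_s: 32.4
ee_pos: [0.5452, -0.0878, 0.072]
tcp_rot: [-1.231, -1.172, 1.173]
wrist_force: [-0.9, -0.1, -1.1]
finger_gap: 0.0149
```

```bash
python3 - <<'E'
from nav import *
to(mp(.015,.0027,.052))
s=robot.snapshot('scene'); save(s,'s22.png',8,(170,170,90,70))
P=cloud(s).reshape(-1,3); I=s["image"].reshape(-1,3).astype(int)
d=P[:,:2]-MOUTH; o=d@OUT*1000; l=d@LEFT*1000
m=(abs(l)<130)&(o>2)&(o<40)&(P[:,2]>.05)&(P[:,2]<.065)&(I[:,0]>I[:,2]+40)
print(m.sum(),"left",np.percentile(l[m],[0,1,99,100]).round(1),"out",np.percentile(o[m],[5,50,95]).round(1))
E
```

```text
t 32.4 tcp [ 0.5452 -0.0878  0.072 ] yaw 87.17 tilt 0.06 gap 0.0149 mouthframe out/left mm 13.7 3.8 F [-0.9 -0.1 -1.1] T [ 0.01  0.02 -0.02] q [-0.29  0.49 -0.39  0.69 -0.   -0.24]
tool delta [0.0013 0.02   0.001 ]
163 left [-87.6 -83.5  94.6  97.5] out [ 6.  13.1 22.5]
```

View pics/s22.png

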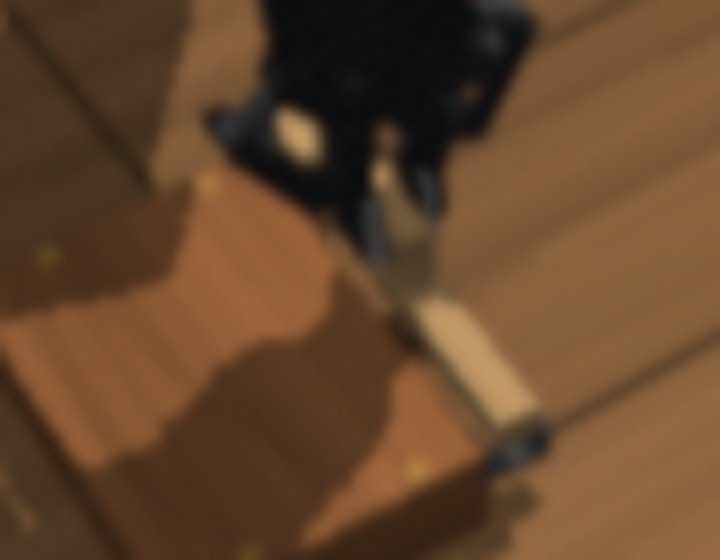

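{"api": "apply_moves", "payload": {"targets": [0,0,0,0.0012,0,0.0005,0.01,0,0,0,0,0.005,0,0.01,0,0,0,0,0.005,0,0.01,0,0,0,0,0.003,0,0.01,0,0,0,0,0,0,0.01]}}

```text
time_s: 33.08
ee_pos: [0.5447, -0.0866, 0.059]
tcp_rot: [-1.231, -1.172, 1.173]
wrist_force: [0.5, -1.1, -0.8]
finger_gap: 0.0147
```

```bash
python3 -c "
from nav import *
to(mp(.015,.0027,.052))"
```

```text
t 33.08 tcp [ 0.5447 -0.0866  0.059 ] yaw 87.17 tilt 0.05 gap 0.0147 mouthframe out/left mm 14.8 3.3 F [ 0.5 -1.1 -0.8] T [ 0.02 -0.04  0.02] q [-0.29  0.5  -0.41  0.66 -0.   -0.24]
tool delta [0.0002 0.007  0.0005]
```

{"api": "apply_moves", "payload": {"targets": [0,0,0,0,0.003,0,0.01,0,0,0,0,0.003,0,0.01,0,0,0,0,0,0,0.01]}}

```text
time_s: 33.45
ee_pos: [0.5449, -0.0866, 0.0532]
tcp_rot: [-1.232, -1.172, 1.173]
wrist_force: [0.5, 1.4, -1.0]
finger_gap: 0.0154
```

{"api": "apply_moves", "payload": {"targets": [0,0,0,0,0.001,0,0.01,0,0,0,0,0.0007,0,0.01,0,0,0,0,0,0,0.01]}}

```text
time_s: 33.83
ee_pos: [0.5451, -0.0867, 0.0518]
tcp_rot: [-1.232, -1.173, 1.173]
wrist_force: [-0.2, 0.2, -0.6]
finger_gap: 0.0151
```

```bash
python3 -c "
from nav import *
st()
s=robot.snapshot('scene'); save(s,'s23.png',8,(170,170,90,70))"
```

```text
t 33.83 tcp [ 0.5451 -0.0867  0.0518] yaw 87.17 tilt 0.0 gap 0.0151 mouthframe out/left mm 14.8 3.6 F [-0.2  0.2 -0.6] T [ 0.04 -0.02  0.01] q [-0.29  0.51 -0.41  0.64 -0.   -0.24]
```

View pics/s23.png

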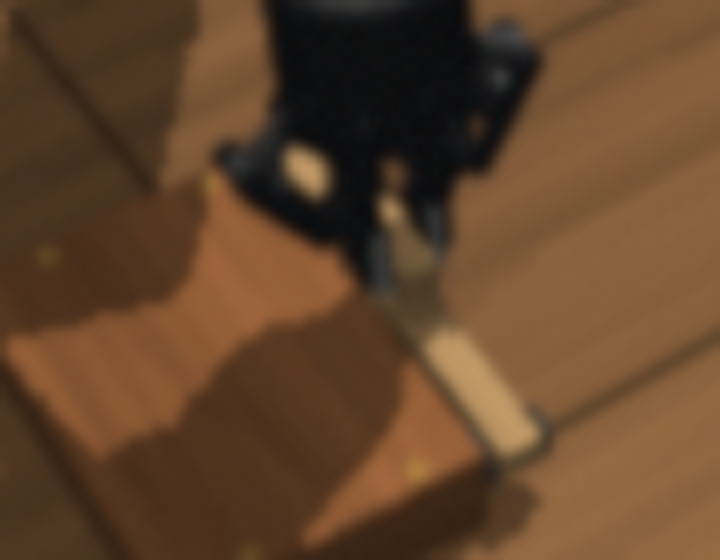

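Seated in the bracket slot near the floor, no side force. A bit lower until contact, by half millimetres.

{"api": "apply_moves", "payload": {"targets": [0,0,0,0,0.0005,0,0.01,0,0,0,0,0.0005,0,0.01]}}

```text
time_s: 34.12
ee_pos: [0.5452, -0.0867, 0.0514]
tcp_rot: [-1.232, -1.173, 1.173]
wrist_force: [-3.5, 0.1, 8.3]
finger_gap: 0.0152
```

{"api": "apply_moves", "payload": {"targets": [0,0,0,0,0.0005,0,0.01,0,0,0,0,0,0,0.01]}}

```text
time_s: 34.38
ee_pos: [0.5452, -0.0867, 0.0514]
tcp_rot: [-1.233, -1.173, 1.173]
wrist_force: [-2.9, 1.2, 8.7]
finger_gap: 0.0152
```

Contact on the seats at the expected height. Releasing and rising straight up.

{"api": "apply_moves", "payload": {"targets": [0,0,0,0,-0.0008,0,0.01,0,0,0,0,0,0,0.022,0,0,0,0,0,0,0.036,0,0,0,0,0,0,0.036,0,0,0,0,-0.01,0,0.036,0,0,0,0,-0.03,0,0.036,0,0,0,0,-0.05,0,0.036,0,0,0,0,-0.05,0,0.036]}}

```text
time_s: 35.38
ee_pos: [0.5449, -0.0866, 0.193]
tcp_rot: [-1.232, -1.173, 1.173]
wrist_force: [0.8, -1.8, 0.5]
finger_gap: 0.0357
```

{"api": "apply_moves", "payload": {"targets": [0,0,0,0.05,0,0,0.036,0,0,0,0.06,0,0,0.036,0,0,0,0.06,0,0,0.036,0,0,0,0.06,0,0,0.036,0,0,0,0.05,0,0,0.036,0,0,0,0,0,0,0.036]}}

```text
time_s: 36.12
ee_pos: [0.5587, 0.1964, 0.1917]
tcp_rot: [-1.23, -1.178, 1.176]
wrist_force: [-0.2, 0.5, 0.4]
finger_gap: 0.0364
```

```bash
python3 - <<'E'
from nav import *
st()
for c in ('scene','top'):
    s=robot.snapshot(c); np.save(c+"4.npy",s,allow_pickle=True)
    save(s,c+'24.png',8,(165,175,90,75) if c=='scene' else (265,170,90,75))
    if c=='top': save(s,'top24full.png')
    P=cloud(s).reshape(-1,3); I=s["image"].reshape(-1,3).astype(int)
    d=P[:,:2]-MOUTH; o=d@OUT*1000; l=d@LEFT*1000
    m=(abs(l)<120)&(o>2)&(o<40)&(P[:,2]>.032)&(P[:,2]<.047)&(I[:,0]>I[:,2]+30)
    print(c,m.sum(),"left",np.percentile(l[m],[0,1,99,100]).round(1),"out",np.percentile(o[m],[2,50,98]).round(1),"z",np.median(P[m,2]).round(4),"zslope",np.polyfit(l[m],P[m,2],1)[0].round(4),"yaw",np.degrees(np.polyfit(l[m],o[m],1)[0]).round(2))
    m=(abs(l)<40)&(o>2)&(o<40)&(P[:,2]>.065)&(P[:,2]<.08)
    print(" grip top",m.sum(),np.median(l[m]) if m.any() else '',np.median(o[m]) if m.any() else '')
    m=(abs(l)<9)&(o>24)&(o<60)&(P[:,2]>.012)&(P[:,2]<.026)
    print(" tongue end",m.sum(),np.percentile(o[m],[95,100]) if m.any() else '')
E
```

```text
t 36.12 tcp [0.5587 0.1964 0.1917] yaw 87.48 tilt 0.07 gap 0.0364 mouthframe out/left mm 298.2 3.1 F [-0.2  0.5  0.4] T [-0.    0.01 -0.03] q [ 0.21  0.43 -0.14  1.    0.    0.26]
scene 253 left [-93.6 -92.1  94.8  95.7] out [ 7.2 13.4 27.1] z 0.0409 zslope 0.0 yaw 0.08
 grip top 69 4.139749584659925 15.213651391367547
 tongue end 0 
top 291 left [-91.4 -91.   95.3  95.6] out [ 7.  16.3 24.4] z 0.039 zslope 0.0 yaw 0.05
 grip top 91 -0.09409468484580037 15.152801793075602
 tongue end 12 [32.63906152 32.65274306]
```

View pics/scene24.png

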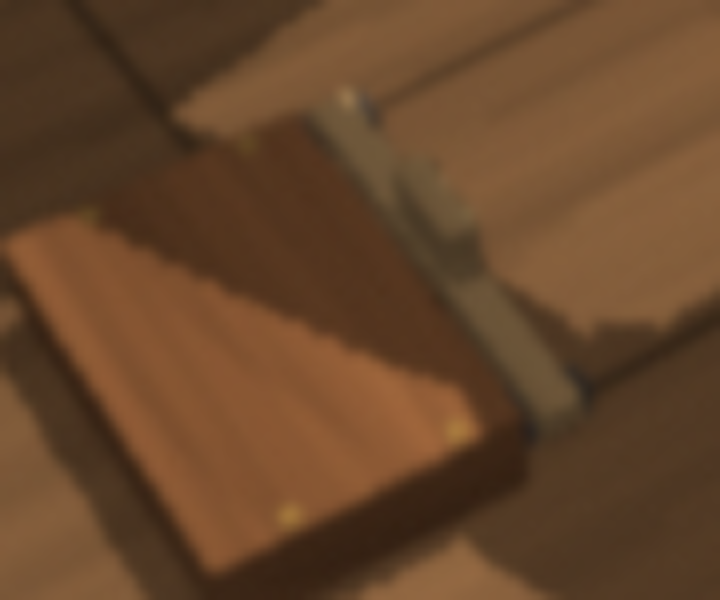

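View pics/top24.png

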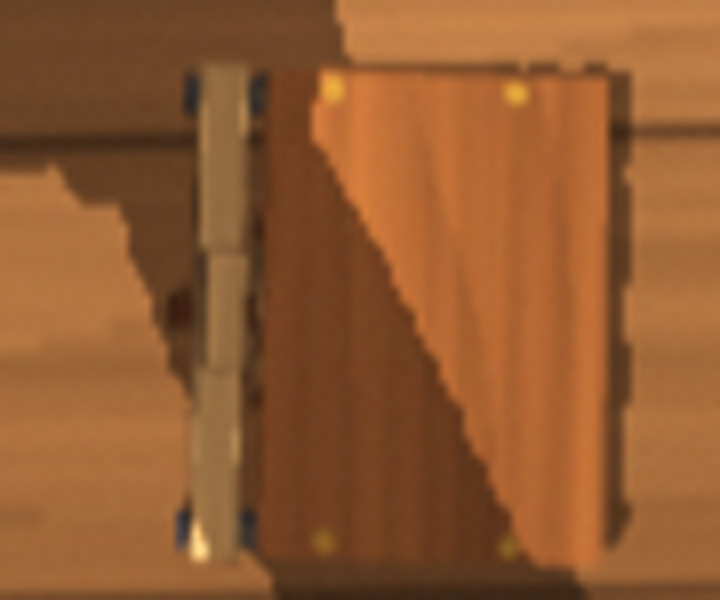

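View pics/top24full.png

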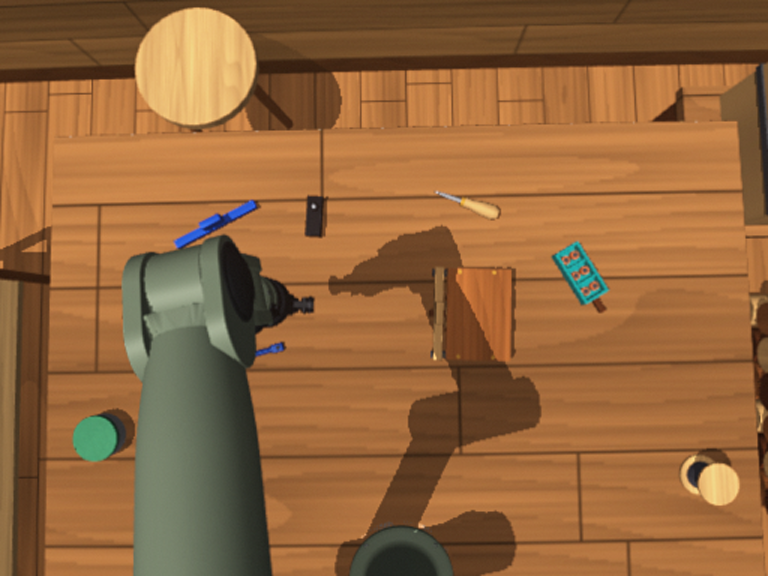

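The keeper lies in both bracket slots (top crop (225,90) and (215,535)), grip up and bar top at about 40 mm. The tongue shows in front of it at (180,305). The blue bar, turquoise drawer, clip and awl have not moved, and the rod's visible end is where it was. Handing in.

```bash
python3 -c "
from station import robot
print(robot.close_job())"
```

```text
the job is handed in; nothing more can be done
None
```

The job is handed in at about 36 s of the 64 s allowed. The drawer is fully home with its tongue out, and the keeper bar lies across both brackets with its grip up. The arm is clear and touching nothing.

**What I did:** I drew the drawer out by its plain end, set it down and regripped it near the middle. I then lifted it level, turned it 180° and slid it about 65 mm back into the bay with no side load. The last stretch was a slow push on the tongue to the stop. The keeper then went into both bracket slots and was released.

**Last checks:**
- **Drawer:** at the back board it stopped moving while the force rose from 9 to 17 N. The final top view puts the tongue end 32.6 mm in front of the mouth, against 34 mm nominal and a camera accuracy of about 2 mm.
- **Keeper:** the bar's top is at 39–41 mm, against 40 mm nominal. It is level, parallel to the case within 0.1° and centred about 15 mm in front of the mouth, which is the seat line.
- **Other things:** the awl, decking clip and look-alikes are unmoved. The arm hid most of the pivot rod in the last view, but the end that shows is where it was.

**What went wrong:** my first push while gripping the tongue built up about 25 N back and 23 N up. I took this to be the closing fingers pressing the tongue down, so I relaxed, released and finished with a plain push at 3–4 N. The bushings looked undisturbed afterwards in what could still be seen. The keeper's lengthwise position differs by about 1 mm between the two cameras, which is within the fit.

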